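# Hook the cover back on the water filter unit and click it shut

## Task

Put the loose grey cover back on the open water filter unit: hold it at a tilt, hook its tongue under the unit's ledge, swing it down and gently press the other end home until the spring catch snaps over its edge. Never push hard on the unit, leave the cover lying flush and shut, and do not disturb the things standing round about.

Things in the scene. Friction and masses are not known exactly. Their poses are not given: they have to be found in the camera images.
- filter_unit: Fixed grey open-topped box, 166 (x) x 112 (y) x 86 mm; origin on the worktop under the bay's middle; z up. -x end (roughly towards the robot): ledge; +x end: steel catch (its housing x = 71 to 82, 96 mm high). Rims, ledge, cheeks and catch are one bay frame on a locked height adjuster: it may sit up to 8 mm above or below all heights given; find it by feel. Over 35 N on the unit is damage.
- seat (a point): Middle of the bay at the nominal height of the seat rims (75 mm over the worktop; the real rims up to 8 mm off); axes as the unit's. Rigid rims run along both sides (|y| 30 to 46) from x = -40 to +57; end wall at x = +57, 3 mm above them; cheeks at y = +-45, 9 mm above them. With the cover home its underside's centre lies over here, axes alike, cover_grip at x = -8, 26 mm above the rims.
- ledge_edge (a point): Middle of the lower corner of the ledge's free edge, nominal height: x = -57 from the seat, 7 mm above the rims; axes as the unit's. The ledge is 4 thick and reaches to -x to the front wall (inner face x = -69.5). From there to x = -40 there is no rim and the bay is free 40 mm down, so that a tongue tilted 15 to 30 degrees dips in under the ledge, over the rims' ends; it stops on the ledge's edge.
- catch (a joint): Travel of the sprung catch, m: 0 = at rest, up to 0.008 as its nose is pushed to +x. The nose (30 mm wide) overhangs a seated cover's +x edge by 3 mm; its steep ramp is 12 to 22 mm above the rims. A cover let down by its weight stops on the ramp, that end 10 to 15 mm too high; some 3 to 6 N on the thumb mark drives it past until the nose snaps out over it and it meets the rigid rims.
- cover_grip (a point): Centre of the loose grey cover (some 180 g), on its grip bar, 26 mm above its underside; axes as the cover's: x along it, tongue at -x, z up. Panel 110 (x) x 80 (y) x 10 mm, from x = -47 to +63 of here. The grip bar runs along y: 46 long, centred here, 14 thick (x), top 42 mm above the underside; grasp across its thickness. It starts flat, right side up, turned about a quarter turn.
- tongue (a point): Middle of the end of the cover's tongue; 59 mm to -x of cover_grip and 2 mm above the underside; axes as the cover's. The tongue is 60 wide (y) and 4 thick, level with the panel's underside, and stands out 12 mm beyond the panel's -x edge. Above that edge a stop rib, as wide as the panel and 5 thick (x), rises to 18 mm above the underside; it meets the ledge's edge (2 mm play when home).
- thumb_mark (a point): Dark round mark, 22 mm across, on the cover's top face (10 mm above its underside), 38 mm to +x of cover_grip: the place to press the cover home, beside the catch. Axes as the cover's.
- spice_mid (a point): Bystander: spice jar with red cap, 45 across, 106 high, upright; point half-way up.
- shaker_mid (a point): Bystander: glass salt shaker with metal top, 44 across, 90 high, upright; point half-way up.
- mug_mid (a point): Bystander: green mug, 65 x 94 x 52 high; point half-way up.
Things that resemble listed ones, but are neither listed nor needed, are in the scene too. What is shaped like the part that bears cover_grip but yellow is not meant.

How it is judged (in metres and radians):
On the way:
1. the tongue reaches past the edge of the ledge, low in the bay, while the cover is still tilted (more than 8 degrees) (x of tongue in the frame of seat between -0.072 and -0.06 m and z of tongue in the frame of seat between -0.03 and 0.012 m and angle between cover_grip's own z axis and vertical between 0.14 and 0.8 rad), for 0.1 s.
At the end, for the whole second after the job is handed in: The cover lies in the bay, within 5 mm along and 6 mm across of its seat, its grip point 15 to 37 mm over the nominal seat, level within 2 degrees, and the catch has sprung back out over its edge (joint catch below 1.5 mm), which is possible only with the tongue under the ledge (x of cover_grip in the frame of seat between -0.013 and -0.003 m and y of cover_grip in the frame of seat between -0.006 and 0.006 m and z of cover_grip in the frame of seat between 0.015 and 0.037 m and angle between cover_grip's own z axis and vertical below 0.035 rad and value of joint catch below 0.0015 m); the robot touches nothing.
It fails at once if anything pushes on the filter unit with more than 35 N (contact force between anything else and filter_unit above 35 N).
It fails at once if the spice jar, the shaker or the mug is moved by more than 20 mm (distance of any of spice_mid, shaker_mid, mug_mid from where it was at the start of the episode above 0.02 m).
It also fails if it takes over 64 s, if anything falls off the work surface, if the arm or the gripper's body presses on something with over 40 N, if the wrist force passes 120 N, or if a joint passes its speed limit or range.

## Robot

A 6-joint arm with a two-finger parallel gripper is mounted at the origin on a cart in front of the work surface, level with it; the furniture and walls round the work are solid. World frame = base frame: x ahead of the robot, y to its left, z up, the work surface at z = 0. Lengths are in m, angles in degrees, forces in N, time in s.
With the tool pointing down it reaches from about 0.275 to 0.975 m from the base axis. Payload 8.4 kg.
Tool frame: the origin (TCP) lies on the centre line of the jaws, within the pads' length; the fingertips stand 22 mm ahead of it and the grasp point (between the pads) lies 3 mm ahead of it; z points along the fingers, y is the line along which they close (so a half turn about z gives the same grasp; the last joint's range is limited). The gripper opens to 92 mm and grips with 3 to 60 N. Pads are 20 mm wide; open, the fingers measure 128 mm over their backs; the gripper's body (75 mm by 189 mm) begins 69 mm behind the grasp point.
Start: joints at [76.696, 20.225, 93.587, -0, 66.188, -0.138], TCP at [0.142, 0.609, 0.237] pointing down, gripper open.
Joint ranges: [-150.9, 150.9], [-52.94, 120.26], [3.33, 152.33], [-74.26, 254.26], [0, 154.13], [-172.89, 172.89]. Speed limits (degrees/s): [127.2, 127.2, 159.86, 180, 180, 180].

## Interface

Orientations are given as a 3x3 rotation matrix whose columns are the frame's x, y, z axes.
In Python, from station import env gives the robot as it stands.
- The arm moves only by the tool jog_arm, never from a script. Its argument "rows" is a list of rows, each an object with "claw": the opening, from 0 (shut) to 1 (fully open); "translation": the shift along the tool's x, y, z in mm, a list of three; "delta_rot": the turn, a rotation vector about the tool's x, y, z in units of 6 degrees (1.0 is 6 degrees), a list of three. In form: [{"claw": claw, "translation": [x, y, z], "delta_rot": [ax, ay, az]}, ...]. A call has exactly 8 rows; each row is the pose to reach, as a shift and turn from the pose commanded when the call began, along the tool's axes at that moment; what a row does not reach only later rows make up. A row lasts 1/10 s, in which the tool goes at most 50 mm and 8.59 degrees, less where a joint would pass 70% of its speed; a pose out of reach is approached as far as the arm can. A call with a gripper value outside its range is refused whole. The fingers move at their own pace and stop on an object; "force" is the grip in N (left out, the last holds). Time passes only in rows, so rows that repeat a pose let the fingers close, or fill a call up. It gives the time, the measured TCP pose, the force, the opening and the grip force at its end, in the units of the state.
- env.get_state(): the state, without advancing time (a new reading comes with each control period).
- env.capture(name): name is "scene" or "top"; returns a dict with "img" (480x640x3 uint8, red, green, blue), "range_z" (480x640 float32, m along the optical axis (not along the pixel's ray), 0 where there is no reading), "fx", "fy", "cx", "cy" (pixels), "rvec" (rotation vector, rad) and "tvec" (3), from world to camera coordinates, as OpenCV has them. Camera axes: x right, y down, z forward; pixel columns grow to the right and rows downward; lengths in m; the calibration is good to about 2 mm. A picture is of the moment at which its call begins.
- env.hand_in(): hands the job in; it is judged then, once.
The state is a dict: "time_s": time; "joint_pos": joint angles; "qd": joint speeds; "joint_torque": joint torques, N m; "eef_pos": TCP position; "ee_rot": TCP orientation; "wrist_force": force on the tool from outside, world axes, zero at the start; "moment": the same for the moment, N m; "grip_width": finger opening in m; "grip_force": force on a finger pad.
Only numpy, scipy, OpenCV 4.12 (cv2) and the standard library are available. Lean on these libraries where they do the work, as an engineer would, in place of code of your own. Each camera call takes 0.05 s, during which the arm holds its last target. There are 200 camera calls.

## Working session

There is one attempt and no reset: what is moved stays moved. The work goes in short steps, Python scripts to look and compute and a tool call to move; the robot and the scene stay as the last step left them, time stands still between calls to the robot, and variables do not carry over. Pictures are saved under pics/ and viewed, at most 10 in all, crops included, and the job is handed in when it is done.

Besides the shell and the picture viewer there is one more tool, called as name(argument=value, ...), one argument or row to a line, values as JSON. jog_arm: Moves the arm, as the interface text tells. Its arguments: {"type":"object","properties":{"rows":{"type":"array"},"force":{"type":"number"}},"required":["rows"]}

```bash
ls; mkdir -p pics; python3 - <<'E'
from station import env
import cv2,numpy as np
s=env.get_state();print(s)
for n in("scene","top"):
    c=env.capture(n);cv2.imwrite(f"pics/{n}0.png",c["img"][:,:,::-1]);np.savez(f"{n}0.npz",**c)
    R=cv2.Rodrigues(np.array(c["rvec"]))[0];print(n,c["fx"],c["cx"],c["cy"],(-R.T@np.array(c["tvec"]).ravel()),R[2])
E
```

```text
pics
{'time_s': 0.0, 'joint_pos': array([ 7.66959816e+01,  2.02625355e+01,  9.36294397e+01, -7.16132929e-04,
        6.61860522e+01, -1.38610139e-01]), 'qd': array([ 0.01216289, -0.13875935,  0.10099133,  0.03350174,  0.08670794,
       -0.01179974]), 'joint_torque': array([-7.15729566e-04, -5.93837929e+01, -3.34218407e+01,  6.95538567e-02,
        2.34063790e-02, -4.08595849e-05]), 'eef_pos': array([0.14226114, 0.60812014, 0.23586041]), 'ee_rot': array([[-9.73717742e-01,  2.27757913e-01, -3.02254992e-04],
       [ 2.27758113e-01,  9.73716837e-01, -1.32791894e-03],
       [-8.13326991e-06, -1.36185925e-03, -9.99999073e-01]]), 'wrist_force': array([ 0.4468743 , -0.16094009, -0.44831087]), 'moment': array([ 0.01229364, -0.04105958,  0.03048432]), 'grip_force': 0.0, 'grip_width': 0.09209981982815069}
scene 563.7764101702073 323.3125962223707 225.70423205693606 [0.53031203 1.21798644 0.99365988] [ 0.03349727 -0.79572374 -0.60473272]
top 509.2086774721609 314.51729515119916 242.5186979645787 [ 0.44219335 -0.03129837  1.35719554] [ 0.10516596  0.01122111 -0.99439138]
```

View pics/scene0.png

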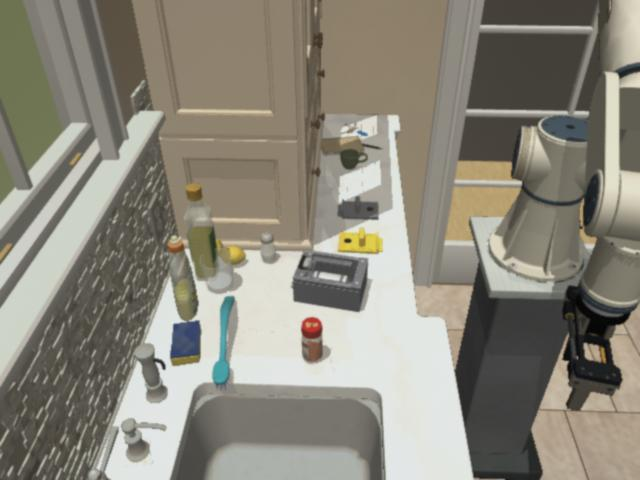

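View pics/top0.png

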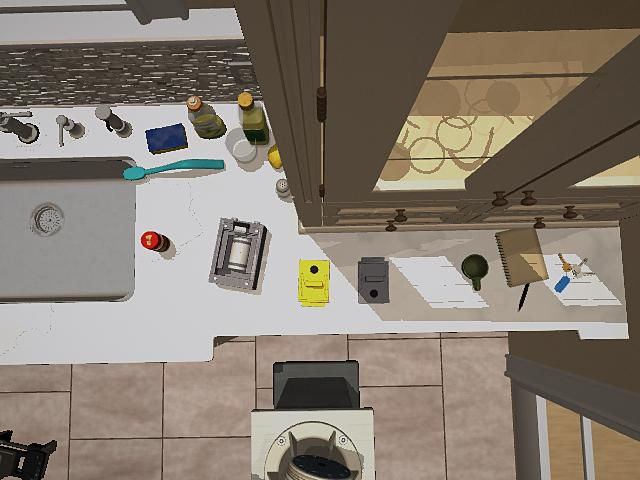

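The scene has a grey unit at top-image (239,255), with a yellow cover at (314,282) and a grey cover at (373,280). The red-capped jar is at (153,241), the shaker at (283,187) and the mug at (474,268). The grey cover fits the description because yellow is excluded. I'll confirm it in an enlarged crop.

```bash
cat > h.py <<'E'
import cv2,numpy as np
def load(n): return dict(np.load(n))
def pts(c):
    """world points per pixel (480,640,3)"""
    R=cv2.Rodrigues(c["rvec"])[0];t=c["tvec"].ravel();z=c["range_z"]
    v,u=np.mgrid[:480,:640]
    P=np.stack([(u-c["cx"])/c["fx"]*z,(v-c["cy"])/c["fy"]*z,z],-1)
    return (P-t)@R
def proj(c,X): return cv2.projectPoints(np.asarray(X,float).reshape(-1,3),c["rvec"],c["tvec"],np.array([[c["fx"],0,c["cx"]],[0,c["fy"],c["cy"]],[0,0,1.]]),None)[0][:,0]
E
python3 - <<'E'
from h import *
t=load("top0.npz");s=load("scene0.npz")
a=cv2.resize(t["img"][205:315,200:400],(800,440),interpolation=cv2.INTER_CUBIC)
b=cv2.resize(s["img"][190:315,285:395],(140,160),interpolation=cv2.INTER_CUBIC)
cv2.imwrite("pics/crop1.png",a[:,:,::-1])
P=pts(t)
for n,(u,v) in dict(cov=(373,280),mark=(374,293),tip=(372,260),unit=(239,255),jar=(153,241),shaker=(283,187),mug=(474,268),yel=(314,282),cab=(320,225)).items(): print(n,P[v,u].round(3))
E
```

```text
cov [ 0.481 -0.165  0.041]
mark [ 0.448 -0.17   0.012]
tip [ 0.536 -0.168  0.005]
unit [0.551 0.178 0.057]
jar [0.586 0.384 0.104]
shaker [0.722 0.061 0.078]
mug [ 0.509 -0.436  0.007]
yel [ 0.479 -0.013  0.041]
cab [ 0.625 -0.032  0.055]
```

View pics/crop1.png

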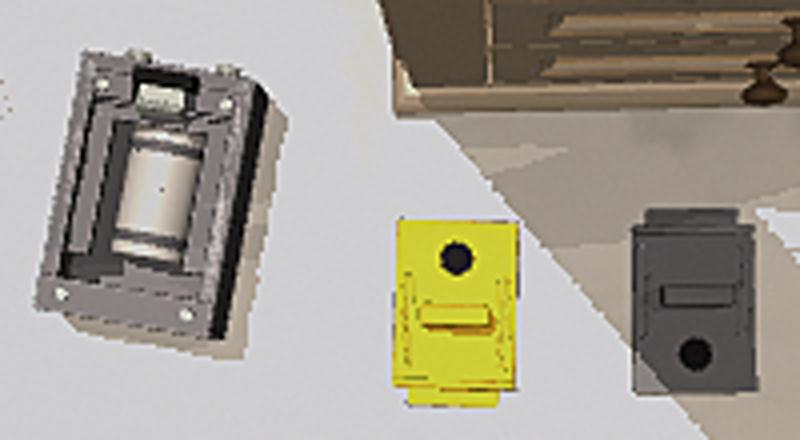

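The crop shows the grey cover at crop (695,300): tongue up (away from the robot), thumb mark at (695,355) towards the robot. It is the only grey one, and the yellow one is the decoy. The unit's catch is at crop (160,95), on the far side, and its ledge at (125,310), on the near side. So the cover has to turn by about 180°.

```bash
python3 - <<'E'
from h import *
t=load("top0.npz");s=load("scene0.npz")
for nm,c in(("top",t),("scene",s)):
    P=pts(c);X,Y,Z=P[...,0],P[...,1],P[...,2];ok=c["range_z"]>0
    print(nm,"table z",np.median(Z[ok&(abs(X-.45)<.03)&(abs(Y-.07)<.03)]).round(4))
    # cover
    m=ok&(X>.40)&(X<.56)&(Y>-.24)&(Y<-.09)
    for lo,hi,l in((.035,.06,"bar"),(.005,.014,"panel"),(.014,.024,"rib")):
        q=P[m&(Z>lo)&(Z<hi)]
        if len(q)<5: print(l,len(q));continue
        r=cv2.minAreaRect((q[:,:2]*1000).astype(np.float32));print(l,len(q),np.round(r[0],1),np.round(r[1],1),round(r[2],1),"med",np.median(q,0).round(4))
    m=ok&(X>.42)&(X<.70)&(Y>.08)&(Y<.28)&(Z>.03)
    h=np.histogram(Z[m],np.arange(.03,.12,.003));print([(round(float(b),3),int(a)) for a,b in zip(*h) if a>5])
    q=P[m&(Z>.066)];r=cv2.minAreaRect((q[:,:2]*1000).astype(np.float32));print("unit",np.round(r[0],1),np.round(r[1],1),round(r[2],2));print(cv2.boxPoints(r).round(1).tolist())
    m=ok&(Z>.03)&(Z<.6)&(Y<.05)&(Y>-.35)&(X>.57);print("cab min x",np.percentile(X[m],[0,1,5]).round(3), "y max",Y[m].max().round(3))
E
```

```text
top table z 0.0005
bar 96 [ 485.4 -169.4] [44.6 13. ] 89.1 med [ 0.4864 -0.1682  0.0418]
panel 1101 [ 480.  -164.6] [149.3 158.9] 89.8 med [ 0.473  -0.1692  0.0098]
rib 180 [ 478.6 -168.2] [ 79.2 107.3] 88.8 med [ 0.502  -0.1665  0.0156]
[(0.03, 27), (0.033, 38), (0.036, 44), (0.039, 45), (0.042, 69), (0.045, 92), (0.048, 146), (0.051, 148), (0.054, 93), (0.057, 32), (0.06, 24), (0.063, 56), (0.066, 183), (0.069, 245), (0.072, 171), (0.075, 308), (0.078, 443), (0.081, 284), (0.084, 84), (0.087, 56), (0.09, 41), (0.093, 18)]
unit [555.  181.7] [113.7 166.3] 79.39
[[462.79998779296875, 141.1999969482422], [626.2000122070312, 110.5999984741211], [647.2000122070312, 222.3000030517578], [483.70001220703125, 252.89999389648438]]
cab min x [0.6   0.618 0.624] y max 0.05
scene table z -0.001
bar 37 [ 486.7 -163.8] [53.1  9.3] 89.4 med [ 0.4881 -0.1627  0.0411]
panel 511 [ 484.6 -177.7] [128.3 132. ] 10.8 med [ 0.4745 -0.1619  0.0089]
rib 45 [ 488.9 -169. ] [87.  79.3] 0.8 med [ 0.5143 -0.1519  0.017 ]
[(0.03, 97), (0.033, 95), (0.036, 62), (0.039, 77), (0.042, 97), (0.045, 110), (0.048, 132), (0.051, 183), (0.054, 118), (0.057, 83), (0.06, 89), (0.063, 147), (0.066, 268), (0.069, 213), (0.072, 132), (0.075, 345), (0.078, 385), (0.081, 101), (0.084, 36), (0.087, 48), (0.09, 34)]
unit [555.8 182.5] [119.5 166.4] 79.36
[[463.0, 139.10000610351562], [626.5, 108.4000015258789], [648.5999755859375, 225.8000030517578], [485.1000061035156, 256.5]]
cab min x [0.599 0.622 0.627] y max 0.05
```

```bash
cat >> h.py <<'E'
from scipy.spatial.transform import Rotation as Ro
U=np.array([.5553,.182]);UY=-10.6
def tool(yaw_x,tilt=0):
    """tool whose y axis = cover x (yaw, deg), tilt deg lifts cover's +x end"""
    c=Ro.from_euler("ZY",[yaw_x,-tilt],degrees=True).as_matrix()
    return np.stack([c[:,1],c[:,0],-c[:,2]],1),c   # tool x=cover y, y=cover x, z=-cover z
def plan(s,p,R):
    R0=s["ee_rot"];d=R0.T@(np.asarray(p)-s["eef_pos"])*1000
    r=Ro.from_matrix(R0.T@R).as_rotvec(degrees=True)/6
    print("trans",d.round(1),"rot",r.round(2),"deg",(np.linalg.norm(r)*6).round(1))
def unitw(x,y): 
    a=np.radians(UY);return U+[x*np.cos(a)-y*np.sin(a),x*np.sin(a)+y*np.cos(a)]
E
python3 - <<'E'
from h import *
a=np.radians(UY);M=np.array([[np.cos(a),np.sin(a)],[-np.sin(a),np.cos(a)]])
for n in("top","scene"):
    c=load(n+"0.npz");P=pts(c);ok=(c["range_z"]>0)&(P[...,2]>.03);q=P[ok];l=(q[:,:2]-U)@M.T*1000;z=q[:,2]*1000
    for nm,x0,x1,y0,y1 in(("rim+",-35,50,33,42),("rim-",-35,50,-42,-33),("cheek+",-40,50,47,54),("cheek-",-40,50,-54,-47),("ledge",-68,-58,-30,30),("ledge/front",-80,-71,-30,30),("endwall",59,68,-40,-20),("endwall+",59,68,20,40),("housing",72,81,-12,12)):
        m=(l[:,0]>x0)&(l[:,0]<x1)&(l[:,1]>y0)&(l[:,1]<y1)
        if m.sum()>3: print(n,nm,m.sum(),np.percentile(z[m],[10,50,90]).round(1))
    m=ok&0
c=load("top0.npz");P=pts(c);X,Y,Z=P[...,0],P[...,1],P[...,2];m=(c["range_z"]>0)&(X>.56)&(X<.7)&(Y>-.3)&(Y<0)
for lo in np.arange(0.03,.9,.1):
    k=m&(Z>lo)&(Z<lo+.1);print(round(lo,2),k.sum(),X[k].min().round(3) if k.any() else "")
E
```

```text
top rim+ 113 [66.6 69.6 72.9]
top rim- 118 [66.1 69.6 73.1]
top cheek+ 99 [75.4 78.3 82.4]
top cheek- 97 [75.2 78.5 82.6]
top ledge 64 [77.8 80.9 83.8]
top ledge/front 86 [78.2 81.  84. ]
top endwall 27 [74.4 79.  82. ]
top endwall+ 28 [76.7 79.3 81.9]
top housing 32 [79.2 89.3 93.6]
scene rim+ 31 [68.3 70.3 71.7]
scene rim- 106 [61.6 68.5 72.3]
scene cheek+ 206 [39.8 67.1 79.1]
scene cheek- 127 [32.7 74.2 79. ]
scene ledge 46 [77.1 79.7 81.8]
scene ledge/front 68 [77.9 80.1 82.2]
scene endwall 11 [76.  78.4 80. ]
scene endwall+ 18 [76.1 77.6 79.5]
scene housing 18 [75.7 89.9 91.8]
0.03 922 0.6
0.13 697 0.606
0.23 1153 0.6
0.33 2658 0.619
0.43 2361 0.618
0.53 1559 0.619
0.63 2471 0.619
0.73 3727 0.619
0.83 7175 0.618
```

jog_arm(
  rows=[
    {"claw":0.45,"translation":[-32,-38,0],"delta_rot":[0,0,1.4]},
    {"claw":0.45,"translation":[-64,-76,0],"delta_rot":[0,0,2.8]},
    {"claw":0.45,"translation":[-96,-114,0],"delta_rot":[0,0,4.2]},
    {"claw":0.45,"translation":[-128,-152,0],"delta_rot":[0,0,5.6]},
    {"claw":0.45,"translation":[-160,-190,0],"delta_rot":[0,0,7.0]},
    {"claw":0.45,"translation":[-192,-228,0],"delta_rot":[0,0,8.4]},
    {"claw":0.45,"translation":[-224,-266,0],"delta_rot":[0,0,9.8]},
    {"claw":0.45,"translation":[-256,-304,0],"delta_rot":[0,0,11.2]},
  ],
)

```text
time_s: 0.9
eef_pos: [0.3227, 0.2524, 0.2366]
ee_rot: [[-0.162, 0.987, 0.0], [0.987, 0.162, 0.0], [0.0, 0.0, -1.0]]
wrist_force: [0.9, 0.2, 0.6]
grip_width: 0.0415
grip_force: 0.0
```

jog_arm(
  rows=[
    {"claw":0.45,"translation":[-40,8,0],"delta_rot":[0,0,1.4]},
    {"claw":0.45,"translation":[-80,17,0],"delta_rot":[0,0,2.8]},
    {"claw":0.45,"translation":[-120,25,0],"delta_rot":[0,0,4.2]},
    {"claw":0.45,"translation":[-160,34,0],"delta_rot":[0,0,5.6]},
    {"claw":0.45,"translation":[-200,42,0],"delta_rot":[0,0,7.0]},
    {"claw":0.45,"translation":[-240,50,0],"delta_rot":[0,0,8.4]},
    {"claw":0.45,"translation":[-280,59,0],"delta_rot":[0,0,9.8]},
    {"claw":0.45,"translation":[-320,67,0],"delta_rot":[0,0,11.2]},
  ],
)

```text
time_s: 1.7
eef_pos: [0.4422, -0.0518, 0.2365]
ee_rot: [[0.847, 0.531, -0.0], [0.531, -0.847, 0.0], [0.0, -0.0, -1.0]]
wrist_force: [1.2, 0.0, 1.0]
grip_width: 0.0413
grip_force: 0.0
```

```bash
python3 - <<'E'
from h import *
from station import env
s=env.get_state();print(s["joint_pos"].round(1),s["eef_pos"]);plan(s,[.4855,-.169,.150],tool(179.1)[0])
E
```

```text
[ -6.9   3.9 114.6   0.   61.6  51.1] [ 0.44218485 -0.05177282  0.23650385]
trans [-25.5 122.3  86.5] rot [-0.   0.  20.5] deg 123.0
```

jog_arm(
  rows=[
    {"claw":0.45,"translation":[-3,15,5],"delta_rot":[0,0,1.4]},
    {"claw":0.45,"translation":[-6,31,10],"delta_rot":[0,0,2.8]},
    {"claw":0.45,"translation":[-9,46,15],"delta_rot":[0,0,4.2]},
    {"claw":0.45,"translation":[-13,61,20],"delta_rot":[0,0,5.6]},
    {"claw":0.45,"translation":[-16,77,25],"delta_rot":[0,0,7.0]},
    {"claw":0.45,"translation":[-19,92,30],"delta_rot":[0,0,8.4]},
    {"claw":0.45,"translation":[-22,107,35],"delta_rot":[0,0,9.8]},
    {"claw":0.45,"translation":[-25,122,40],"delta_rot":[0,0,11.2]},
  ],
)

```text
time_s: 2.5
eef_pos: [0.4863, -0.1669, 0.1961]
ee_rot: [[0.818, -0.575, -0.001], [-0.575, -0.818, 0.0], [-0.001, 0.0, -1.0]]
wrist_force: [-0.2, -0.3, 0.5]
grip_width: 0.0412
grip_force: 0.0
```

```bash
python3 - <<'E'
from h import *
from station import env
s=env.get_state();print(s["joint_pos"].round(1),s["eef_pos"]);plan(s,[.4855,-.169,.090],tool(179.1)[0])
E
```

```text
[-19.1  13.  109.3   0.   57.7 106. ] [ 0.48627219 -0.16693102  0.1961119 ]
trans [  0.6   2.1 106.1] rot [0.  0.  9.3] deg 55.8
```

jog_arm(
  rows=[
    {"claw":0.45,"translation":[0,0,13],"delta_rot":[0,0,1.4]},
    {"claw":0.45,"translation":[0,0,26],"delta_rot":[0,0,2.8]},
    {"claw":0.45,"translation":[0,1,39],"delta_rot":[0,0,4.2]},
    {"claw":0.45,"translation":[0,1,52],"delta_rot":[0,0,5.6]},
    {"claw":0.45,"translation":[0,1,65],"delta_rot":[0,0,7.0]},
    {"claw":0.45,"translation":[0,2,78],"delta_rot":[0,0,8.4]},
    {"claw":0.45,"translation":[0,2,92],"delta_rot":[0,0,9.3]},
    {"claw":0.45,"translation":[0.6,2,106],"delta_rot":[0,0,9.3]},
  ],
)

```text
time_s: 3.3
eef_pos: [0.4854, -0.1683, 0.0898]
ee_rot: [[-0.011, -1.0, -0.0], [-1.0, 0.011, 0.0], [-0.0, 0.0, -1.0]]
wrist_force: [-0.3, 0.4, 0.1]
grip_width: 0.0412
grip_force: 0.0
```

```bash
python3 - <<'E'
from h import *
from station import env
s=env.get_state();print(s["joint_pos"].round(1),s["eef_pos"]);plan(s,[.4855,-.169,.036],tool(179.1)[0])
c=env.capture("scene");P=proj(c,[.4855,-.169,.03])[0].astype(int);print(P)
i=c["img"][P[1]-50:P[1]+40,P[0]-60:P[0]+60];cv2.imwrite("pics/g1.png",cv2.resize(i,(800,600),interpolation=cv2.INTER_CUBIC)[:,:,::-1])
E
```

```text
[-19.3  21.7 113.9  -0.   44.3 161.4] [ 0.48544979 -0.1683248   0.08977569]
trans [ 0.7 -0.1 53.8] rot [0.   0.   0.04] deg 0.3
[357 202]
```

View pics/g1.png

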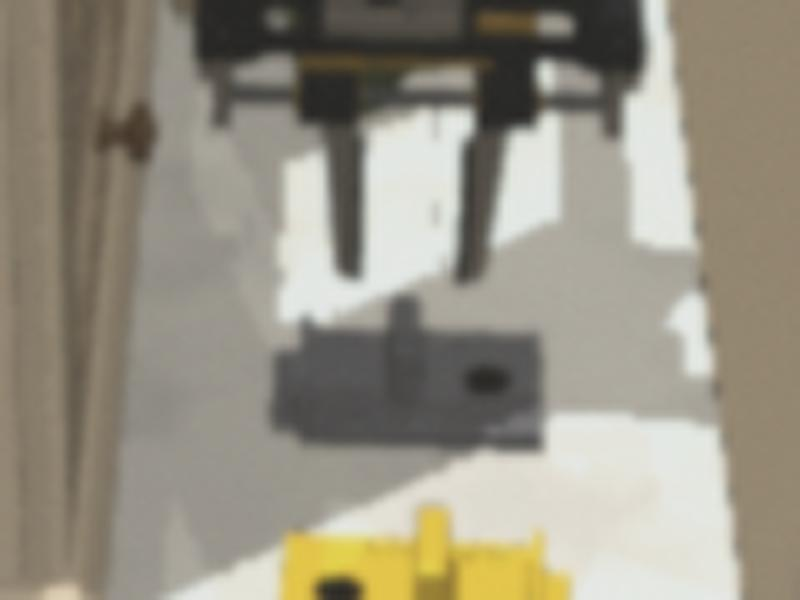

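The open fingers at crop (345,270) and (470,275) straddle the bar at (405,330), clear of the rib and the cabinet. I'll descend and close.

jog_arm(
  rows=[
    {"claw":0.45,"translation":[0.5,0,15],"delta_rot":[0,0,0]},
    {"claw":0.45,"translation":[0.5,0,30],"delta_rot":[0,0,0]},
    {"claw":0.45,"translation":[0.5,0,43],"delta_rot":[0,0,0]},
    {"claw":0.45,"translation":[0.5,0,50],"delta_rot":[0,0,0]},
    {"claw":0.45,"translation":[0.5,0,53.5],"delta_rot":[0,0,0]},
    {"claw":0.1,"translation":[0.5,0,53.5],"delta_rot":[0,0,0]},
    {"claw":0.0,"translation":[0.5,0,53.5],"delta_rot":[0,0,0]},
    {"claw":0.0,"translation":[0.5,0,53.5],"delta_rot":[0,0,0]},
  ],
  force=40,
)

```text
time_s: 4.15
eef_pos: [0.4861, -0.169, 0.0376]
ee_rot: [[-0.01, -1.0, 0.001], [-1.0, 0.01, -0.0], [0.0, -0.001, -1.0]]
wrist_force: [-0.2, 0.4, -0.3]
grip_width: 0.0193
grip_force: 0.0
```

```bash
python3 - <<'E'
from station import env
s=env.get_state();print({k:s[k] for k in("eef_pos","wrist_force","grip_width","grip_force")})
E
```

```text
{'eef_pos': array([ 0.48608064, -0.16904642,  0.03762821]), 'wrist_force': array([-0.15251071,  0.42305824, -0.3209293 ]), 'grip_width': 0.019286154541439386, 'grip_force': 0.0}
```

jog_arm(
  rows=[
    {"claw":0.0,"translation":[0,0,0],"delta_rot":[0,0,0]},
    {"claw":0.0,"translation":[0,0,0],"delta_rot":[0,0,0]},
    {"claw":0.0,"translation":[0,0,0],"delta_rot":[0,0,0]},
    {"claw":0.0,"translation":[0,0,0],"delta_rot":[0,0,0]},
    {"claw":0.0,"translation":[0,0,-10],"delta_rot":[0,0,0]},
    {"claw":0.0,"translation":[0,0,-30],"delta_rot":[0,0,0]},
    {"claw":0.0,"translation":[0,0,-60],"delta_rot":[0,0,0]},
    {"claw":0.0,"translation":[0,0,-90],"delta_rot":[0,0,0]},
  ],
)

```text
time_s: 4.95
eef_pos: [0.4849, -0.1686, 0.128]
ee_rot: [[-0.01, -1.0, -0.001], [-1.0, 0.01, 0.001], [-0.001, 0.001, -1.0]]
wrist_force: [1.1, 0.1, -1.9]
grip_width: 0.0137
grip_force: 40.0
```

```bash
python3 - <<'E'
from h import *
from station import env
s=env.get_state();print(s["eef_pos"],s["wrist_force"],s["grip_width"],s["grip_force"])
plan(s,[.40,.02,.24],tool(60)[0])
E
```

```text
[ 0.48492405 -0.16862118  0.12799352] [ 1.10348414  0.07114821 -1.86640329] 0.01369377770048075 39.99923229217529
trans [-187.8   86.9 -111.8] rot [ 1.000e-02 -1.000e-02  1.991e+01] deg 119.4
```

jog_arm(
  rows=[
    {"claw":0.0,"translation":[-5,8,-20],"delta_rot":[0,0,-1.4]},
    {"claw":0.0,"translation":[-20,16,-40],"delta_rot":[0,0,-2.8]},
    {"claw":0.0,"translation":[-40,24,-60],"delta_rot":[0,0,-4.2]},
    {"claw":0.0,"translation":[-60,32,-80],"delta_rot":[0,0,-5.6]},
    {"claw":0.0,"translation":[-80,40,-100],"delta_rot":[0,0,-7.0]},
    {"claw":0.0,"translation":[-100,40,-110],"delta_rot":[0,0,-8.4]},
    {"claw":0.0,"translation":[-130,40,-110],"delta_rot":[0,0,-9.8]},
    {"claw":0.0,"translation":[-160,40,-110],"delta_rot":[0,0,-11.2]},
  ],
)

```text
time_s: 5.75
eef_pos: [0.4469, -0.0076, 0.2379]
ee_rot: [[0.92, -0.392, 0.001], [-0.392, -0.92, -0.0], [0.001, -0.0, -1.0]]
wrist_force: [0.3, 0.2, -2.1]
grip_width: 0.0138
grip_force: 40.0
```

```bash
python3 - <<'E'
from h import *
from station import env
s=env.get_state();print(s["eef_pos"],s["joint_pos"].round(1),s["grip_width"])
plan(s,[.53,.185,.23],tool(UY)[0])
E
```

```text
[ 0.44686981 -0.00762546  0.23791043] [ -1.2   3.9 114.3   0.   61.7 111.9] 0.013832722143764449
trans [   1.  -209.8    8. ] rot [ 0.000e+00 -1.000e-02 -1.708e+01] deg 102.5
```

jog_arm(
  rows=[
    {"claw":0.0,"translation":[0,-22,0],"delta_rot":[0,0,-1.4]},
    {"claw":0.0,"translation":[0,-44,0],"delta_rot":[0,0,-2.8]},
    {"claw":0.0,"translation":[0,-66,0],"delta_rot":[0,0,-4.2]},
    {"claw":0.0,"translation":[0,-88,0],"delta_rot":[0,0,-5.6]},
    {"claw":0.0,"translation":[0,-110,0],"delta_rot":[0,0,-7.0]},
    {"claw":0.0,"translation":[0,-132,0],"delta_rot":[0,0,-8.4]},
    {"claw":0.0,"translation":[0,-154,0],"delta_rot":[0,0,-9.8]},
    {"claw":0.0,"translation":[0,-176,0],"delta_rot":[0,0,-11.2]},
  ],
)

```text
time_s: 6.55
eef_pos: [0.5168, 0.1538, 0.2372]
ee_rot: [[0.717, 0.697, -0.001], [0.697, -0.717, -0.0], [-0.001, -0.0, -1.0]]
wrist_force: [-1.1, -0.2, -2.7]
grip_width: 0.0134
grip_force: 40.0
```

```bash
cat >> h.py <<'E'
RIM=.0695;HG=.0375   # rim height; TCP over underside
def cov_tcp(R_c,ref_local,ref_world):
    """TCP so that the cover point ref_local (cover_grip axes, m) sits at ref_world"""
    return np.asarray(ref_world)+R_c@(np.array([0,0,HG-.026])-np.asarray(ref_local))
def seatw(x,z,y=0): return np.append(unitw(x,y),RIM+z)   # z over the real rims
TG=[-.059,0,-.024]
E
python3 - <<'E'
from h import *
from station import env
s=env.get_state();print(s["eef_pos"],s["joint_pos"].round(1),s["grip_width"])
R,C=tool(UY,22)
p=cov_tcp(C,TG,seatw(-.050,.060));print(p);plan(s,p,R)
E
```

```text
[0.51677497 0.15379487 0.23723711] [ 16.4  12.6 104.   -0.   63.4  62.2] 0.013387580915981403
[0.54685198 0.183581   0.18451682]
trans [42.4 -0.4 52.7] rot [-3.55  1.13 -5.79] deg 41.3
```

```bash
python3 - <<'E'
from h import *
from station import env
s=env.get_state()
R,C=tool(UY,22)
p=cov_tcp(C,TG,seatw(-.018,.060));print(p);plan(s,p,R)
E
```

```text
[0.57830591 0.17769456 0.18451682]
trans [60.8 25.8 52.7] rot [-3.55  1.13 -5.79] deg 41.3
```

jog_arm(
  rows=[
    {"claw":0.0,"translation":[10,4,0],"delta_rot":[-0.6,0.19,-0.97]},
    {"claw":0.0,"translation":[20,8,5],"delta_rot":[-1.18,0.38,-1.93]},
    {"claw":0.0,"translation":[30,13,15],"delta_rot":[-1.78,0.57,-2.9]},
    {"claw":0.0,"translation":[40,17,25],"delta_rot":[-2.37,0.75,-3.86]},
    {"claw":0.0,"translation":[50,21,38],"delta_rot":[-2.96,0.94,-4.83]},
    {"claw":0.0,"translation":[61,26,53],"delta_rot":[-3.55,1.13,-5.79]},
    {"claw":0.0,"translation":[61,26,53],"delta_rot":[-3.55,1.13,-5.79]},
    {"claw":0.0,"translation":[61,26,53],"delta_rot":[-3.55,1.13,-5.79]},
  ],
)

```text
time_s: 7.35
eef_pos: [0.5782, 0.1762, 0.1841]
ee_rot: [[0.193, 0.911, 0.365], [0.981, -0.179, -0.072], [-0.0, 0.372, -0.928]]
wrist_force: [0.3, -0.9, -2.0]
grip_width: 0.0134
grip_force: 40.0
```

```bash
python3 - <<'E'
from h import *
from station import env
s=env.get_state();print(s["eef_pos"],s["joint_pos"].round(1),s["grip_width"],s["wrist_force"],s["time_s"])
R,C=tool(UY,22)
plan(s,cov_tcp(C,TG,seatw(-.018,.060)),R)
T=s["ee_rot"];Cm=np.stack([T[:,1],T[:,0],-T[:,2]],1);o=s["eef_pos"]-Cm@[0,0,HG-.026]
tips=lambda L:o+np.array(L)@Cm.T
L=np.array([[-.059,0,-.024],[.063,.04,-.016],[.063,-.04,-.016],[-.047,.04,-.008],[-.047,-.04,-.008],[-.059,.03,-.022],[-.059,-.03,-.022],[.038,0,-.016]])
e=[]
for n in("top","scene"):
    c=env.capture(n);q=proj(c,tips(L));u=proj(c,seatw(0,0))[0]
    i=c["img"].copy()
    x0,y0=(u-[50,75/2+10]).astype(int) if n=="top" else (u-[50,60]).astype(int)
    k=4;j=cv2.resize(i[y0:y0+100,x0:x0+100],(400,400),interpolation=cv2.INTER_CUBIC)
    for a in q: cv2.drawMarker(j,tuple(((a-[x0,y0]+.5)*k).astype(int).tolist()),(255,0,0),0,8,1)
    for x,y,z in((-57,30,11),(-57,-30,11),(-83,-56,11),(-83,56,11),(57,30,3),(57,-30,3)): 
        a=proj(c,seatw(x/1e3,z/1e3,y/1e3))[0];cv2.drawMarker(j,tuple(((a-[x0,y0]+.5)*k).astype(int).tolist()),(0,255,0),1,8,1)
    e.append(j)
    np.savez(n+"1.npz",**c)
cv2.imwrite("pics/hover.png",np.hstack(e)[:,:,::-1])
E
```

```text
[0.57824277 0.17623477 0.18406718] [ 23.6  14.3 113.2 -21.1  36.1  50.1] 0.013434528959190973 [ 0.30659249 -0.91651506 -1.96979652] 7.35
trans [ 1.4 -0.  -0.5] rot [-0.02  0.03 -0.08] deg 0.6
```

View pics/hover.png

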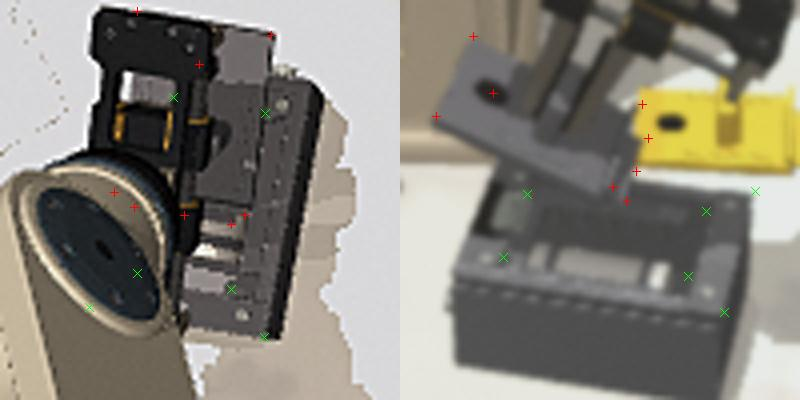

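The markers drawn from the held-cover model sit on its corners (scene crop (473,37), (436,116)) and mark (493,93) within about a pixel. The unit's markers fit too. I'll now insert along the tongue's axis.

```bash
python3 - <<'E'
from h import *
from station import env
s=env.get_state();R,C=tool(UY,22)
for x,z in((-18,18),(-50,4.7),(-60,.6),(-64,-1)): print(x,z,end=" ");plan(s,cov_tcp(C,TG,seatw(x/1e3,z/1e3)),R)
E
```

```text
-18 18 trans [  0.9 -17.2  39. ] rot [-0.    0.02 -0.09] deg 0.5
-50 4.7 trans [  0.6 -51.8  39.4] rot [-0.    0.02 -0.09] deg 0.5
-60 0.6 trans [  0.5 -62.6  39.4] rot [-0.    0.02 -0.09] deg 0.5
-64 -1 trans [  0.4 -66.9  39.4] rot [-0.    0.02 -0.09] deg 0.5
```

jog_arm(
  rows=[
    {"claw":0.0,"translation":[0.5,-6,13],"delta_rot":[0,0,-0.08]},
    {"claw":0.0,"translation":[0.7,-12,26],"delta_rot":[0,0,-0.08]},
    {"claw":0.0,"translation":[0.7,-17,39],"delta_rot":[0,0,-0.08]},
    {"claw":0.0,"translation":[0.7,-17,39.4],"delta_rot":[0,0,-0.08]},
    {"claw":0.0,"translation":[0.6,-25,39.4],"delta_rot":[0,0,-0.08]},
    {"claw":0.0,"translation":[0.6,-34,39.4],"delta_rot":[0,0,-0.08]},
    {"claw":0.0,"translation":[0.6,-43,39.4],"delta_rot":[0,0,-0.08]},
    {"claw":0.0,"translation":[0.6,-50,39.4],"delta_rot":[0,0,-0.08]},
  ],
)

```text
time_s: 8.25
eef_pos: [0.5472, 0.1834, 0.1288]
ee_rot: [[0.183, 0.912, 0.368], [0.983, -0.168, -0.071], [-0.003, 0.375, -0.927]]
wrist_force: [0.3, 0.2, -1.8]
grip_width: 0.0137
grip_force: 40.0
```

```bash
cat >> h.py <<'E'
def where(s):
    T=s["ee_rot"];C=np.stack([T[:,1],T[:,0],-T[:,2]],1);o=s["eef_pos"]-C@[0,0,HG-.026]
    a=np.radians(UY);M=np.array([[np.cos(a),np.sin(a),0],[-np.sin(a),np.cos(a),0],[0,0,1]])
    f=lambda L:(M@(o+C@np.array(L)-np.append(U,RIM))*1000).round(1)
    print("t",round(s["time_s"],2),"tongue",f(TG),"grip",f([0,0,0]),"tilt",np.degrees(np.arccos(C[2,2])).round(2),"F unit",(M@s["wrist_force"]).round(2),"M",(M@s["moment"]).round(2),"w",round(s["grip_width"],4))
E
python3 - <<'E'
from h import *
from station import env
s=env.get_state();where(s);R,C=tool(UY,22)
for x,z in((-60,.6),(-64,-1)): print(x,z,end=" ");plan(s,cov_tcp(C,TG,seatw(x/1e3,z/1e3)),R)
E
```

```text
t 8.25 tongue [-49.6  -0.4   4.2] grip [-3.9 -0.2 48.6] tilt 22.01 F unit [ 0.31  0.23 -1.81] M [-0.07  0.41 -0.01] w 0.0137
-60 0.6 trans [  0.2 -11.   -0.5] rot [0.   0.02 0.02] deg 0.2
-64 -1 trans [  0.2 -15.3  -0.5] rot [0.   0.02 0.02] deg 0.2
```

jog_arm(
  rows=[
    {"claw":0.0,"translation":[0.2,-2,-0.4],"delta_rot":[0,0,0]},
    {"claw":0.0,"translation":[0.2,-4,-0.4],"delta_rot":[0,0,0]},
    {"claw":0.0,"translation":[0.2,-6,-0.4],"delta_rot":[0,0,0]},
    {"claw":0.0,"translation":[0.2,-8,-0.4],"delta_rot":[0,0,0]},
    {"claw":0.0,"translation":[0.2,-10,-0.4],"delta_rot":[0,0,0]},
    {"claw":0.0,"translation":[0.2,-11.5,-0.4],"delta_rot":[0,0,0]},
    {"claw":0.0,"translation":[0.2,-12.5,-0.4],"delta_rot":[0,0,0]},
    {"claw":0.0,"translation":[0.2,-12.5,-0.4],"delta_rot":[0,0,0]},
  ],
)

```text
time_s: 9.05
eef_pos: [0.5366, 0.1855, 0.1244]
ee_rot: [[0.183, 0.912, 0.368], [0.983, -0.169, -0.071], [-0.003, 0.375, -0.927]]
wrist_force: [0.6, 0.7, -2.4]
grip_width: 0.0138
grip_force: 40.0
```

```bash
python3 - <<'E'
from h import *
from station import env
s=env.get_state();where(s);R,C=tool(UY,22)
for x,z in((-64,-1),): print(x,z,end=" ");plan(s,cov_tcp(C,TG,seatw(x/1e3,z/1e3)),R)
E
```

```text
t 9.05 tongue [-60.5  -0.2  -0.1] grip [-14.8  -0.   44.3] tilt 22.0 F unit [ 0.46  0.78 -2.42] M [-0.1   0.41  0.04] w 0.0138
-64 -1 trans [-0.  -3.6 -0.5] rot [0.   0.02 0.02] deg 0.2
```

jog_arm(
  rows=[
    {"claw":0.0,"translation":[0,-1,-0.2],"delta_rot":[0,0,0]},
    {"claw":0.0,"translation":[0,-2,-0.3],"delta_rot":[0,0,0]},
    {"claw":0.0,"translation":[0,-3,-0.3],"delta_rot":[0,0,0]},
    {"claw":0.0,"translation":[0,-4,-0.3],"delta_rot":[0,0,0]},
    {"claw":0.0,"translation":[0,-4,-0.3],"delta_rot":[0,0,0]},
    {"claw":0.0,"translation":[0,-4,-0.3],"delta_rot":[0,0,0]},
    {"claw":0.0,"translation":[0,-4,-0.3],"delta_rot":[0,0,0]},
    {"claw":0.0,"translation":[0,-4,-0.3],"delta_rot":[0,0,0]},
  ],
)

```text
time_s: 9.85
eef_pos: [0.533, 0.1862, 0.1233]
ee_rot: [[0.183, 0.912, 0.368], [0.983, -0.169, -0.071], [-0.003, 0.375, -0.927]]
wrist_force: [1.0, 1.1, -2.5]
grip_width: 0.0137
grip_force: 40.0
```

```bash
python3 - <<'E'
from h import *
from station import env
s=env.get_state();where(s)
for x,z,t in((-64.5,-1,18),(-65,-.3,14),(-65.5,.3,10),(-66,.8,8.5)): 
    R,C=tool(UY,t);print(x,z,t,end=" ");plan(s,cov_tcp(C,TG,seatw(x/1e3,z/1e3)),R)
E
```

```text
t 9.85 tongue [-64.1  -0.1  -1.2] grip [-18.4   0.   43.2] tilt 22.01 F unit [ 0.76  1.26 -2.55] M [-0.09  0.42  0.  ] w 0.0137
-64.5 -1 18 trans [-0.   2.1  3.9] rot [0.67 0.02 0.02] deg 4.0
-65 -0.3 14 trans [-0.   3.9  7.4] rot [1.34 0.02 0.02] deg 8.0
-65.5 0.3 10 trans [-0.   5.4 11.1] rot [2.   0.02 0.02] deg 12.0
-66 0.8 8.5 trans [-0.   5.7 12.2] rot [2.25 0.02 0.02] deg 13.5
```

jog_arm(
  rows=[
    {"claw":0.0,"translation":[0,0.7,1.3],"delta_rot":[0.22,0,0]},
    {"claw":0.0,"translation":[0,1.4,2.6],"delta_rot":[0.44,0,0]},
    {"claw":0.0,"translation":[0,2.1,3.9],"delta_rot":[0.67,0,0]},
    {"claw":0.0,"translation":[0,2.7,5.0],"delta_rot":[0.9,0,0]},
    {"claw":0.0,"translation":[0,3.3,6.2],"delta_rot":[1.12,0,0]},
    {"claw":0.0,"translation":[0,3.9,7.4],"delta_rot":[1.34,0,0]},
    {"claw":0.0,"translation":[0,3.9,7.4],"delta_rot":[1.34,0,0]},
    {"claw":0.0,"translation":[0,3.9,7.4],"delta_rot":[1.34,0,0]},
  ],
)

```text
time_s: 10.65
eef_pos: [0.5392, 0.1849, 0.1178]
ee_rot: [[0.183, 0.954, 0.237], [0.983, -0.177, -0.047], [-0.003, 0.242, -0.97]]
wrist_force: [-0.8, 0.5, -2.0]
grip_width: 0.0137
grip_force: 40.0
```

```bash
python3 - <<'E'
from h import *
from station import env
s=env.get_state();where(s)
for x,z,t in((-65.5,.3,10),(-66,.8,8),(-66,1,7)): 
    R,C=tool(UY,t);print(x,z,t,end=" ");plan(s,cov_tcp(C,TG,seatw(x/1e3,z/1e3)),R)
E
```

```text
t 10.65 tongue [-65.   -0.3  -0.4] grip [-13.5  -0.1  37.2] tilt 14.0 F unit [-0.89  0.33 -1.99] M [-0.08  0.32 -0.02] w 0.0137
-65.5 0.3 10 trans [0.1 2.  3.4] rot [0.67 0.02 0.01] deg 4.0
-66 0.8 8 trans [0.1 2.7 5. ] rot [1.   0.03 0.01] deg 6.0
-66 1 7 trans [0.1 3.2 5.8] rot [1.17 0.03 0.01] deg 7.0
```

jog_arm(
  rows=[
    {"claw":0.0,"translation":[0,0.7,1.1],"delta_rot":[0.22,0,0]},
    {"claw":0.0,"translation":[0,1.3,2.2],"delta_rot":[0.44,0,0]},
    {"claw":0.0,"translation":[0,2.0,3.4],"delta_rot":[0.67,0,0]},
    {"claw":0.0,"translation":[0.1,2.4,4.2],"delta_rot":[0.83,0.02,0]},
    {"claw":0.0,"translation":[0.1,2.7,5.0],"delta_rot":[1.0,0.03,0]},
    {"claw":0.0,"translation":[0.1,3.0,5.4],"delta_rot":[1.1,0.03,0]},
    {"claw":0.0,"translation":[0.1,3.2,5.8],"delta_rot":[1.17,0.03,0]},
    {"claw":0.0,"translation":[0.1,3.2,5.8],"delta_rot":[1.17,0.03,0]},
  ],
)

```text
time_s: 11.45
eef_pos: [0.5462, 0.1848, 0.1157]
ee_rot: [[0.182, 0.975, 0.125], [0.983, -0.181, -0.021], [0.002, 0.127, -0.992]]
wrist_force: [-3.3, -2.6, 16.9]
grip_width: 0.015
grip_force: 41.1
```

```bash
python3 - <<'E'
from h import *
from station import env
s=env.get_state();where(s)
e=[]
for n in("top","scene"):
    c=env.capture(n);u=proj(c,seatw(0,0))[0];x0,y0=(u-[50,55]).astype(int)
    e.append(cv2.resize(c["img"][y0:y0+100,x0:x0+100],(400,400),interpolation=cv2.INTER_CUBIC))
cv2.imwrite("pics/ins.png",np.hstack(e)[:,:,::-1])
E
```

```text
t 11.45 tongue [-63.5   1.1   3.5] grip [-8.   1.1 34.8] tilt 7.3 F unit [-2.74 -3.15 16.93] M [-0.63 -1.02 -0.19] w 0.015
```

View pics/ins.png

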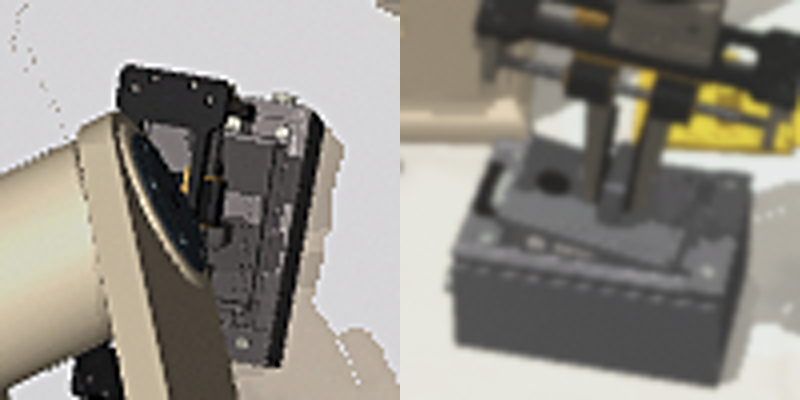

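The picture shows the cover lying in the bay, with its +x end raised on the catch at scene crop (490,185) and its tongue end down at the ledge (690,260). The 17 N comes from the catch ramp, so I'll ease off and then release.

jog_arm(
  rows=[
    {"claw":0.0,"translation":[0,0,-0.7],"delta_rot":[-0.1,0,0]},
    {"claw":0.0,"translation":[0,0,-1.4],"delta_rot":[-0.2,0,0]},
    {"claw":0.0,"translation":[0,0,-1.6],"delta_rot":[-0.2,0,0]},
    {"claw":0.0,"translation":[0,0,-1.6],"delta_rot":[-0.2,0,0]},
    {"claw":0.0,"translation":[0,0,-1.6],"delta_rot":[-0.2,0,0]},
    {"claw":0.0,"translation":[0,0,-1.6],"delta_rot":[-0.2,0,0]},
    {"claw":0.0,"translation":[0,0,-1.6],"delta_rot":[-0.2,0,0]},
    {"claw":0.0,"translation":[0,0,-1.6],"delta_rot":[-0.2,0,0]},
  ],
  force=25,
)

```text
time_s: 12.35
eef_pos: [0.544, 0.1847, 0.1152]
ee_rot: [[0.182, 0.973, 0.141], [0.983, -0.18, -0.025], [0.001, 0.143, -0.99]]
wrist_force: [-2.8, 1.1, 5.9]
grip_width: 0.0151
grip_force: 24.9
```

```bash
python3 - <<'E'
from h import *
from station import env
where(env.get_state())
E
```

```text
t 12.35 tongue [-64.9   0.5   2.2] grip [-10.    0.6  34.4] tilt 8.23 F unit [-2.97  0.61  5.91] M [ 0.03 -0.07  0.06] w 0.0151
```

jog_arm(
  rows=[
    {"claw":0.2,"translation":[0,0,0],"delta_rot":[0,0,0]},
    {"claw":0.25,"translation":[0,0,0],"delta_rot":[0,0,0]},
    {"claw":0.3,"translation":[0,0,0],"delta_rot":[0,0,0]},
    {"claw":0.35,"translation":[0,0,0],"delta_rot":[0,0,0]},
    {"claw":0.35,"translation":[0,0,0],"delta_rot":[0,0,0]},
    {"claw":0.35,"translation":[0,0,-10],"delta_rot":[0,0,0]},
    {"claw":0.35,"translation":[0,0,-30],"delta_rot":[0,0,0]},
    {"claw":0.35,"translation":[0,0,-60],"delta_rot":[0,0,0]},
  ],
)

```text
time_s: 13.15
eef_pos: [0.5341, 0.1855, 0.1739]
ee_rot: [[0.182, 0.974, 0.137], [0.983, -0.181, -0.026], [-0.001, 0.139, -0.99]]
wrist_force: [1.4, 1.3, 0.3]
grip_width: 0.0323
grip_force: 0.0
```

```bash
python3 - <<'E'
from h import *
from station import env
s=env.get_state();where(s)
a=np.radians(UY);M=np.array([[np.cos(a),np.sin(a)],[-np.sin(a),np.cos(a)]])
e=[]
for n in("top","scene"):
    c=env.capture(n);u=proj(c,seatw(0,0))[0];x0,y0=(u-[50,55]).astype(int)
    e.append(cv2.resize(c["img"][y0:y0+100,x0:x0+100],(400,400),interpolation=cv2.INTER_CUBIC))
    P=pts(c);q=P[(c["range_z"]>0)&(P[...,2]>.05)&(P[...,2]<.14)];l=(q[:,:2]-U)@M.T*1000;z=q[:,2]*1000-69.5
    for x in range(-45,60,10):
        k=(abs(l[:,0]-x)<4)&(l[:,1]>-38)&(l[:,1]<-27)
        k2=(abs(l[:,0]-x)<4)&(l[:,1]<38)&(l[:,1]>27)
        print(n,x,k.sum(),k2.sum(),np.median(z[k]).round(1) if k.any() else "",np.median(z[k2]).round(1) if k2.any() else "")
cv2.imwrite("pics/rel.png",np.hstack(e)[:,:,::-1])
R,C=tool(UY,0)
g=seatw(.030,0);print(g);plan(s,[g[0],g[1],RIM+.045+.022],R)
E
```

```text
t 13.15 tongue [-75.   -0.6  61.1] grip [-19.9  -0.5  93. ] tilt 8.01 F unit [1.16 1.53 0.34] M [-0.04  0.11  0.03] w 0.0323
top -45 13 0 11.8 
top -35 14 0 13.1 
top -25 14 0 16.1 
top -15 16 0 18.2 
top -5 15 0 18.4 
top 5 15 0 22.5 
top 15 15 0 23.4 
top 25 14 5 27.6 26.3
top 35 16 15 29.0 28.0
top 45 14 7 31.1 29.9
top 55 9 0 29.4 
scene -45 8 10 10.0 9.6
scene -35 11 13 10.3 11.0
scene -25 7 15 14.7 11.7
scene -15 7 19 14.7 12.7
scene -5 0 21  17.1
scene 5 12 13 21.2 20.7
scene 15 10 20 22.6 18.2
scene 25 10 22 25.6 21.4
scene 35 11 16 27.5 25.1
scene 45 9 25 30.3 27.4
scene 55 5 17 31.3 6.1
[0.58478806 0.17648146 0.0695    ]
trans [ 0.4 45.8 44.2] rot [1.34 0.01 0.02] deg 8.0
```

View pics/rel.png

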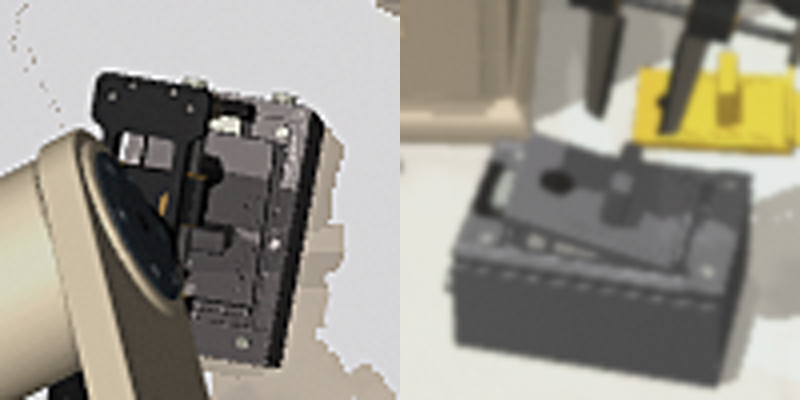

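The cover is hooked: its tongue end is at (690,260). Its catch end is about 22 mm high though, above the usual 10–15 mm, so I'll locate the bar and edge before pressing.

```bash
python3 - <<'E'
from h import *
from station import env
a=np.radians(UY);M=np.array([[np.cos(a),np.sin(a)],[-np.sin(a),np.cos(a)]])
for n in("top","scene"):
    c=env.capture(n);np.savez(n+"2.npz",**c)
    P=pts(c);ok=(c["range_z"]>0)&(P[...,2]>.05)&(P[...,2]<.15);q=P[ok];l=np.c_[(q[:,:2]-U)@M.T*1000,q[:,2]*1000-69.5]
    k=(l[:,0]>-38)&(l[:,0]<50)&(abs(l[:,1])<38)&(l[:,2]>8)&(l[:,2]<34)
    p=l[k]
    for _ in range(6):
        A=np.c_[p[:,0],p[:,1],np.ones(len(p))];f=np.linalg.lstsq(A,p[:,2],rcond=None)[0];r=p[:,2]-A@f;p=p[abs(r)<max(2.5,1.5*r.std())]
    print(n,"plane",len(p),"tilt",np.degrees(np.arctan(f[:2])).round(2),"z0",f[2].round(2))
    h=l[:,2]-(l[:,:2]@f[:2]+f[2])
    b=l[(h>18)&(h<40)&(abs(l[:,0])<35)&(abs(l[:,1])<40)];print("bar",len(b),b.min(0).round(1) if len(b) else"",b.max(0).round(1) if len(b) else"",np.median(b,0).round(1))
    e=l[(abs(h)<3.5)&(abs(l[:,1])<40)&(l[:,0]>0)];
    for y in range(-38,39,8):
        s=e[abs(e[:,1]-y)<4]
        if len(s)>3: print(y,"edge x max",np.sort(s[:,0])[-3:].round(1),end=" ")
    print()
E
```

```text
top plane 371 tilt [13.09 -1.05] z0 20.16
bar 65 [-19.9 -24.1  39.1] [-4.6  0.9 56.1] [-12.8 -12.3  49.7]
-38 edge x max [53.8 54.  54.6] -30 edge x max [52.2 53.  53.5] -22 edge x max [53.5 54.1 54.6] -14 edge x max [52.8 53.6 55. ] -6 edge x max [51.4 54.1 54.8] 2 edge x max [50.6 52.5 52.6] 26 edge x max [43.  43.9 46.1] 34 edge x max [42.7 45.  45.8] 
scene plane 540 tilt [12.54 -0.05] z0 19.49
bar 95 [-19.9 -22.6  35.4] [-6.4 25.5 53.4] [-12.8   9.9  48.1]
-38 edge x max [51.  52.  53.5] -30 edge x max [52.4 53.1 54.2] -22 edge x max [50.1 50.2 53.6] -14 edge x max [52.8 53.1 53.8] -6 edge x max [53.6 54.  54.8] 2 edge x max [51.3 51.4 54. ] 10 edge x max [52.4 53.4 55. ] 18 edge x max [49.  51.2 53.3] 26 edge x max [53.2 53.3 54.1] 34 edge x max [51.4 53.4 53.6]
```

```bash
python3 - <<'E'
from h import *
from station import env
s=env.get_state();R,C=tool(UY,12.5)
for up in(.04,0):
    plan(s,cov_tcp(C,[0,0,0],seatw(-.0125,.0345))+C[:,2]*up,R)
E
```

```text
trans [-0.4 -6.3 20.1] rot [-0.71 -0.02  0.01] deg 4.3
trans [-0.5 -3.4 60. ] rot [-0.71 -0.02  0.01] deg 4.3
```

jog_arm(
  rows=[
    {"claw":0.35,"translation":[-0.4,-6.3,10],"delta_rot":[-0.7,0,0]},
    {"claw":0.35,"translation":[-0.4,-6.3,20],"delta_rot":[-0.7,0,0]},
    {"claw":0.35,"translation":[-0.4,-5.6,30],"delta_rot":[-0.7,0,0]},
    {"claw":0.35,"translation":[-0.4,-4.9,40],"delta_rot":[-0.7,0,0]},
    {"claw":0.35,"translation":[-0.4,-4.2,50],"delta_rot":[-0.7,0,0]},
    {"claw":0.35,"translation":[-0.5,-3.8,55],"delta_rot":[-0.7,0,0]},
    {"claw":0.35,"translation":[-0.5,-3.4,59],"delta_rot":[-0.7,0,0]},
    {"claw":0.35,"translation":[-0.5,-3.4,60],"delta_rot":[-0.7,0,0]},
  ],
  force=6,
)

```text
time_s: 14.15
eef_pos: [0.5401, 0.1843, 0.1136]
ee_rot: [[0.183, 0.961, 0.21], [0.983, -0.178, -0.039], [0.0, 0.213, -0.977]]
wrist_force: [-0.7, -0.7, 0.9]
grip_width: 0.0321
grip_force: 0.0
```

jog_arm(
  rows=[
    {"claw":0.3,"translation":[0,0,0],"delta_rot":[0,0,0]},
    {"claw":0.25,"translation":[0,0,0],"delta_rot":[0,0,0]},
    {"claw":0.2,"translation":[0,0,0],"delta_rot":[0,0,0]},
    {"claw":0.15,"translation":[0,0,0],"delta_rot":[0,0,0]},
    {"claw":0.1,"translation":[0,0,0],"delta_rot":[0,0,0]},
    {"claw":0.1,"translation":[0,0,0],"delta_rot":[0,0,0]},
    {"claw":0.1,"translation":[0,0,0],"delta_rot":[0,0,0]},
    {"claw":0.1,"translation":[0,0,0],"delta_rot":[0,0,0]},
  ],
)

```text
time_s: 14.95
eef_pos: [0.5403, 0.1846, 0.1144]
ee_rot: [[0.182, 0.96, 0.211], [0.983, -0.178, -0.038], [0.001, 0.214, -0.977]]
wrist_force: [0.3, 0.1, 3.7]
grip_width: 0.0142
grip_force: 6.0
```

```bash
python3 - <<'E'
from h import *
from station import env
s=env.get_state();where(s);print(s["grip_force"])
for x,z,t in((-66,-1.5,12.5),(-67,-.5,10),(-67,.5,7)): 
    R,C=tool(UY,t);print(x,z,t,end=" ");plan(s,cov_tcp(C,TG,seatw(x/1e3,z/1e3)),R)
E
```

```text
t 14.95 tongue [-65.2  -0.3  -2.4] grip [-12.7  -0.2  33.7] tilt 12.38 F unit [0.3  0.11 3.67] M [-0.04 -0.12  0.04] w 0.0142
6.00434772670269
-66 -1.5 12.5 trans [ 0.2 -0.6 -1.2] rot [-0.02 -0.01  0.01] deg 0.2
-67 -0.5 10 trans [0.2 0.1 0.2] rot [ 0.4  -0.01  0.02] deg 2.4
-67 0.5 7 trans [0.2 2.  2.5] rot [ 0.9  -0.01  0.02] deg 5.4
```

jog_arm(
  rows=[
    {"claw":0.1,"translation":[0.2,-0.6,-0.4],"delta_rot":[0.1,0,0]},
    {"claw":0.1,"translation":[0.2,-0.2,0],"delta_rot":[0.3,0,0]},
    {"claw":0.1,"translation":[0.2,0.1,0.2],"delta_rot":[0.4,0,0]},
    {"claw":0.1,"translation":[0.2,0.5,0.7],"delta_rot":[0.5,0,0]},
    {"claw":0.1,"translation":[0.2,0.9,1.1],"delta_rot":[0.6,0,0]},
    {"claw":0.1,"translation":[0.2,1.2,1.5],"delta_rot":[0.7,0,0]},
    {"claw":0.1,"translation":[0.2,1.2,1.5],"delta_rot":[0.7,0,0]},
    {"claw":0.1,"translation":[0.2,1.2,1.5],"delta_rot":[0.7,0,0]},
  ],
)

```text
time_s: 15.75
eef_pos: [0.5414, 0.1843, 0.1128]
ee_rot: [[0.183, 0.973, 0.139], [0.983, -0.181, -0.026], [0.0, 0.141, -0.99]]
wrist_force: [-1.9, -0.1, 1.0]
grip_width: 0.0143
grip_force: 6.0
```

```bash
python3 - <<'E'
from h import *
from station import env
s=env.get_state();where(s);print(s["grip_force"])
E
```

```text
t 15.75 tongue [-67.4  -0.4  -0.2] grip [-12.4  -0.3  31.9] tilt 8.13 F unit [-1.87 -0.45  1.  ] M [-0.13  0.34  0.03] w 0.0143
6.017527207732201
```

jog_arm(
  rows=[
    {"claw":0.2,"translation":[0,0,0],"delta_rot":[0,0,0]},
    {"claw":0.25,"translation":[0,0,0],"delta_rot":[0,0,0]},
    {"claw":0.3,"translation":[0,0,0],"delta_rot":[0,0,0]},
    {"claw":0.3,"translation":[0,0,0],"delta_rot":[0,0,0]},
    {"claw":0.3,"translation":[0,0,-5],"delta_rot":[0,0,0]},
    {"claw":0.3,"translation":[0,0,-20],"delta_rot":[0,0,0]},
    {"claw":0.3,"translation":[0,0,-40],"delta_rot":[0,0,0]},
    {"claw":0.3,"translation":[0,0,-60],"delta_rot":[0,0,0]},
  ],
)

```text
time_s: 16.55
eef_pos: [0.5331, 0.1859, 0.1732]
ee_rot: [[0.182, 0.973, 0.139], [0.983, -0.18, -0.026], [0.0, 0.142, -0.99]]
wrist_force: [1.0, 0.4, -0.3]
grip_width: 0.0277
grip_force: 0.0
```

```bash
cat > meas.py <<'E'
from h import *
from station import env
a=np.radians(UY);M=np.array([[np.cos(a),np.sin(a)],[-np.sin(a),np.cos(a)]])
s=env.get_state();where(s)
for n in("top","scene"):
    c=env.capture(n)
    P=pts(c);ok=(c["range_z"]>0)&(P[...,2]>.05)&(P[...,2]<.15);q=P[ok];l=np.c_[(q[:,:2]-U)@M.T*1000,q[:,2]*1000-69.5]
    p=l[(l[:,0]>-38)&(l[:,0]<50)&(abs(l[:,1])<38)&(l[:,2]>8)&(l[:,2]<34)]
    for _ in range(6):
        A=np.c_[p[:,0],p[:,1],np.ones(len(p))];f=np.linalg.lstsq(A,p[:,2],rcond=None)[0];r=p[:,2]-A@f;p=p[abs(r)<max(2.5,1.5*r.std())]
    h=l[:,2]-(l[:,:2]@f[:2]+f[2]);b=l[(h>18)&(h<34)&(abs(l[:,0])<35)&(abs(l[:,1])<40)]
    print(n,len(p),"tilt",np.degrees(np.arctan(f[:2])).round(2),"z0",f[2].round(2),"end underside z",(55*f[0]+f[2]-10).round(1),"bar",len(b),np.percentile(b,[3,50,97],0).round(1).tolist() if len(b) else "")
E
python3 - <<'E'
import meas
from meas import *
R,C=tool(UY,4)
for up in(.06,.03): 
    g=seatw(.028,up)+C[:,2]*.022;plan(s,g,R)
E
```

```text
t 16.55 tongue [-75.9  -0.3  60.2] grip [-20.9  -0.3  92.3] tilt 8.15 F unit [ 0.87  0.62 -0.32] M [-0.12  0.14 -0.  ] w 0.0277
top 349 tilt [ 9.63 -0.81] z0 17.77 end underside z 17.1 bar 49 [[-24.9, -23.8, 35.0], [-17.1, -15.0, 45.2], [-10.6, -2.5, 48.4]]
scene 531 tilt [ 9.69 -0.01] z0 16.91 end underside z 16.3 bar 82 [[-24.5, -21.4, 34.6], [-17.9, 10.3, 44.7], [-11.0, 24.1, 48.1]]
trans [ 0.2 45.4 28.5] rot [ 0.69 -0.    0.02] deg 4.1
trans [ 0.2 41.2 58.2] rot [ 0.69 -0.    0.02] deg 4.1
```

jog_arm(
  rows=[
    {"claw":0.2,"translation":[0,15,5],"delta_rot":[0.2,0,0]},
    {"claw":0.1,"translation":[0.2,30,15],"delta_rot":[0.4,0,0]},
    {"claw":0.0,"translation":[0.2,45,25],"delta_rot":[0.69,0,0]},
    {"claw":0.0,"translation":[0.2,45,28],"delta_rot":[0.69,0,0]},
    {"claw":0.0,"translation":[0.2,44,35],"delta_rot":[0.69,0,0]},
    {"claw":0.0,"translation":[0.2,43,42],"delta_rot":[0.69,0,0]},
    {"claw":0.0,"translation":[0.2,42,50],"delta_rot":[0.69,0,0]},
    {"claw":0.0,"translation":[0.2,42,50],"delta_rot":[0.69,0,0]},
  ],
  force=20,
)

```text
time_s: 17.45
eef_pos: [0.5797, 0.1771, 0.1274]
ee_rot: [[0.182, 0.981, 0.067], [0.983, -0.181, -0.013], [-0.001, 0.068, -0.998]]
wrist_force: [1.0, 0.1, 0.4]
grip_width: 0.0001
grip_force: 0.0
```

```bash
cat > tip.py <<'E'
from h import *
from station import env
def tip(s=None):
    s=s or env.get_state();a=np.radians(UY);M=np.array([[np.cos(a),np.sin(a),0],[-np.sin(a),np.cos(a),0],[0,0,1]])
    t=M@(s["eef_pos"]+s["ee_rot"][:,2]*.022-np.append(U,RIM))*1000
    print("t",round(s["time_s"],2),"tip",t.round(1),"F",(M@s["wrist_force"]).round(2),"w",round(s["grip_width"],4))
    return s
E
python3 - <<'E'
from tip import *
s=tip();R,C=tool(UY,4)
for up in(.025,.01): plan(s,seatw(.028,up)+C[:,2]*.022,R)
E
```

```text
t 17.45 tip [26.4 -0.3 36. ] F [0.94 0.28 0.41] w 0.0001
trans [ 0.3  0.8 11.1] rot [-0.02  0.01  0.02] deg 0.2
trans [ 0.3 -0.2 26. ] rot [-0.02  0.01  0.02] deg 0.2
```

jog_arm(
  rows=[
    {"claw":0.0,"translation":[0.3,1,3],"delta_rot":[0,0,0]},
    {"claw":0.0,"translation":[0.3,1,6],"delta_rot":[0,0,0]},
    {"claw":0.0,"translation":[0.3,1,9],"delta_rot":[0,0,0]},
    {"claw":0.0,"translation":[0.3,1,11],"delta_rot":[0,0,0]},
    {"claw":0.0,"translation":[0.3,1,12],"delta_rot":[0,0,0]},
    {"claw":0.0,"translation":[0.3,1,13],"delta_rot":[0,0,0]},
    {"claw":0.0,"translation":[0.3,1,14],"delta_rot":[0,0,0]},
    {"claw":0.0,"translation":[0.3,1,14],"delta_rot":[0,0,0]},
  ],
)

```text
time_s: 18.25
eef_pos: [0.5829, 0.1772, 0.1148]
ee_rot: [[0.182, 0.981, 0.068], [0.983, -0.182, -0.012], [0.0, 0.07, -0.998]]
wrist_force: [-0.8, 0.4, 0.6]
grip_width: 0.0003
grip_force: 0.4
```

```bash
python3 -c "
from tip import *
tip()"
```

```text
t 18.25 tip [29.6  0.4 23.4] F [-0.81  0.24  0.56] w 0.0003
```

jog_arm(
  rows=[
    {"claw":0.0,"translation":[0,0.4,0.7],"delta_rot":[0.15,0,0]},
    {"claw":0.0,"translation":[0,0.8,1.4],"delta_rot":[0.3,0,0]},
    {"claw":0.0,"translation":[0,1.2,2.1],"delta_rot":[0.5,0,0]},
    {"claw":0.0,"translation":[0,1.5,2.8],"delta_rot":[0.68,0,0]},
    {"claw":0.0,"translation":[0,1.5,3.5],"delta_rot":[0.68,0,0]},
    {"claw":0.0,"translation":[0,1.5,4.2],"delta_rot":[0.68,0,0]},
    {"claw":0.0,"translation":[0,1.5,5],"delta_rot":[0.68,0,0]},
    {"claw":0.0,"translation":[0,1.5,5],"delta_rot":[0.68,0,0]},
  ],
)

```text
time_s: 19.05
eef_pos: [0.5847, 0.1768, 0.1098]
ee_rot: [[0.182, 0.983, -0.001], [0.983, -0.182, 0.0], [0.0, -0.001, -1.0]]
wrist_force: [0.4, 0.1, -0.4]
grip_width: 0.0003
grip_force: 0.0
```

```bash
python3 -c "
from tip import *
tip()"
```

```text
t 19.05 tip [29.8  0.3 18.3] F [ 0.4   0.22 -0.43] w 0.0003
```

jog_arm(
  rows=[
    {"claw":0.0,"translation":[0,0,0.7],"delta_rot":[0,0,0]},
    {"claw":0.0,"translation":[0,0,1.4],"delta_rot":[0,0,0]},
    {"claw":0.0,"translation":[0,0,2.1],"delta_rot":[0,0,0]},
    {"claw":0.0,"translation":[0,0,2.8],"delta_rot":[0,0,0]},
    {"claw":0.0,"translation":[0,0,3.5],"delta_rot":[0,0,0]},
    {"claw":0.0,"translation":[0,0,4],"delta_rot":[0,0,0]},
    {"claw":0.0,"translation":[0,0,4],"delta_rot":[0,0,0]},
    {"claw":0.0,"translation":[0,0,4],"delta_rot":[0,0,0]},
  ],
)

```text
time_s: 19.85
eef_pos: [0.5849, 0.1769, 0.106]
ee_rot: [[0.182, 0.983, -0.001], [0.983, -0.182, 0.001], [0.0, -0.001, -1.0]]
wrist_force: [-0.1, -0.3, -0.4]
grip_width: 0.0004
grip_force: 0.0
```

```bash
python3 -c "
import meas
from tip import *
tip()"
```

```text
t 19.85 tongue [-29.    0.3   1. ] grip [30.   0.4 25. ] tilt 0.08 F unit [-0.   -0.34 -0.36] M [-0.06 -0.   -0.  ] w 0.0004
top 76 tilt [ 0.84 -1.16] z0 12.72 end underside z 3.5 bar 27 [[-22.1, 5.6, 38.3], [-17.3, 13.1, 42.7], [-12.6, 20.8, 45.3]]
scene 408 tilt [ 2.   -0.33] z0 11.37 end underside z 3.3 bar 137 [[-21.7, -18.4, 30.1], [-12.6, 9.1, 40.2], [32.1, 24.3, 45.3]]
t 19.95 tip [30.   0.4 14.5] F [ 0.19  0.23 -0.27] w 0.0003
```

```bash
python3 - <<'E'
from h import *
from station import env
e=[]
for n in("top","scene"):
    c=env.capture(n);u=proj(c,seatw(0,0))[0];x0,y0=(u-[40,45]).astype(int)
    j=cv2.resize(c["img"][y0:y0+80,x0:x0+80],(400,400),interpolation=cv2.INTER_CUBIC)
    for x,y,z,col in((-57,40,11,0),(-57,-40,11,0),(55,40,10,1),(55,-40,10,1),(-15,23,42,2),(-1,23,42,2),(-15,-23,42,2),(-1,-23,42,2)): 
        a=proj(c,seatw(x/1e3,z/1e3,y/1e3))[0];cv2.drawMarker(j,tuple(((a-[x0,y0]+.5)*5).astype(int).tolist()),((255,0,0),(0,255,0),(255,255,0))[col],1,8,1)
    e.append(j)
cv2.imwrite("pics/p2.png",np.hstack(e)[:,:,::-1])
E
```

```text
(no output)
```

View pics/p2.png

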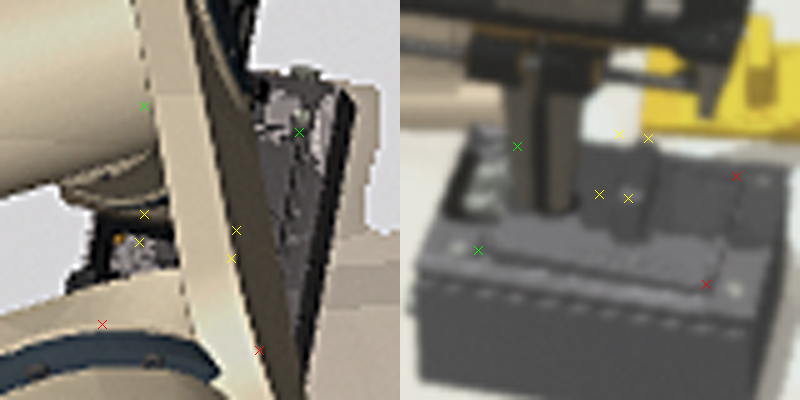

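The cover now looks almost flat with no force on the finger. But the bar at scene crop (630,195) sits some 6 mm towards the ledge of its home markers at (615,195), so it may not be latched. I'll lift clear and look.

jog_arm(
  rows=[
    {"claw":0.0,"translation":[0,0,-20],"delta_rot":[0,0,0]},
    {"claw":0.0,"translation":[0,0,-50],"delta_rot":[0,0,0]},
    {"claw":0.0,"translation":[0,0,-90],"delta_rot":[0,0,0]},
    {"claw":0.0,"translation":[20,-40,-100],"delta_rot":[0,0,0]},
    {"claw":0.0,"translation":[40,-80,-100],"delta_rot":[0,0,0]},
    {"claw":0.0,"translation":[60,-120,-100],"delta_rot":[0,0,0]},
    {"claw":0.0,"translation":[80,-160,-100],"delta_rot":[0,0,0]},
    {"claw":0.0,"translation":[100,-200,-100],"delta_rot":[0,0,0]},
  ],
)

```text
time_s: 20.85
eef_pos: [0.4051, 0.3123, 0.2065]
ee_rot: [[0.183, 0.983, -0.001], [0.983, -0.183, 0.001], [0.001, -0.001, -1.0]]
wrist_force: [0.4, 0.8, -0.6]
grip_width: 0.0004
grip_force: 0.0
```

```bash
python3 - <<'E'
import meas
from h import *
from station import env
e=[]
for n in("top","scene"):
    c=env.capture(n);np.savez(n+"3.npz",**c);u=proj(c,seatw(0,0))[0];x0,y0=(u-[40,45]).astype(int)
    j=cv2.resize(c["img"][y0:y0+80,x0:x0+80],(400,400),interpolation=cv2.INTER_CUBIC)
    for x,y,z,col in((-57,40,11,0),(-57,-40,11,0),(55,40,10,1),(55,-40,10,1),(-15,23,42,2),(-1,23,42,2),(-15,-23,42,2),(-1,-23,42,2)): 
        a=proj(c,seatw(x/1e3,z/1e3,y/1e3))[0];cv2.drawMarker(j,tuple(((a-[x0,y0]+.5)*5).astype(int).tolist()),((255,0,0),(0,255,0),(255,255,0))[col],1,8,1)
    e.append(j)
cv2.imwrite("pics/p3.png",np.hstack(e)[:,:,::-1])
E
```

```text
t 20.85 tongue [-230.6  100.4  101.6] grip [-171.6  100.5  125.5] tilt 0.07 F unit [ 0.2   0.84 -0.6 ] M [-0.02  0.03  0.01] w 0.0004
top 593 tilt [2.76 0.39] z0 12.54 end underside z 5.2 bar 93 [[-22.2, -23.5, 37.6], [-15.9, -1.4, 42.6], [-9.1, 20.1, 45.6]]
scene 492 tilt [2.05 0.34] z0 11.75 end underside z 3.7 bar 95 [[-21.9, -20.4, 30.0], [-16.7, 7.0, 41.0], [-9.3, 24.0, 44.7]]
```

View pics/p3.png

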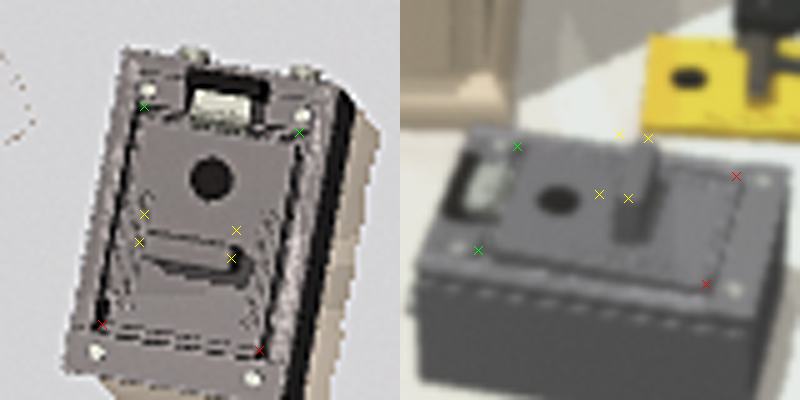

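```bash
python3 - <<'E'
from h import *
a=np.radians(UY);M=np.array([[np.cos(a),np.sin(a)],[-np.sin(a),np.cos(a)]])
for n in("top","scene"):
    c=load(n+"3.npz");P=pts(c);ok=(c["range_z"]>0)&(P[...,2]>.03)&(P[...,2]<.15);q=P[ok];im=c["img"][ok].astype(int);l=np.c_[(q[:,:2]-U)@M.T*1000,q[:,2]*1000-69.5]
    d=(im.sum(1)<110)&(abs(l[:,0]-22)<18)&(abs(l[:,1])<16)&(l[:,2]>8);print(n,"mark",d.sum(),l[d].mean(0).round(1))
    for y0,y1 in((-36,-26),(26,36),(-24,24)):
        k=(l[:,1]>y0)&(l[:,1]<y1);print(y0,end=": ")
        for x in np.arange(-80,80,4):
            m=k&(abs(l[:,0]-x)<2)
            if m.sum()>1: print(int(x),np.median(l[m,2]).round(1),end=" | ")
        print()
E
```

```text
top mark 48 [23.6 -0.9 14. ]
-36: -80 10.9 | -76 10.0 | -72 10.8 | -68 10.8 | -64 11.8 | -60 14.2 | -56 13.8 | -52 10.3 | -48 11.4 | -44 13.1 | -40 10.8 | -36 10.6 | -32 13.1 | -28 11.8 | -24 13.4 | -20 11.1 | -16 13.0 | -12 12.0 | -8 14.2 | -4 11.7 | 0 12.5 | 4 14.6 | 8 14.1 | 12 13.5 | 16 12.9 | 20 12.9 | 24 11.3 | 28 13.1 | 32 12.2 | 36 14.6 | 40 14.7 | 44 12.8 | 48 14.1 | 52 0.5 | 56 6.8 | 60 9.9 | 64 10.6 | 68 9.0 | 72 10.2 | 76 10.8 | 
26: -80 7.9 | -76 9.0 | -72 12.2 | -68 11.5 | -64 10.3 | -60 17.5 | -56 11.2 | -52 11.5 | -48 9.9 | -44 10.9 | -40 10.4 | -36 12.4 | -32 10.8 | -28 12.6 | -24 12.2 | -20 9.6 | -16 11.5 | -12 10.7 | -8 14.6 | -4 14.0 | 0 10.6 | 4 13.2 | 8 12.3 | 12 11.5 | 16 11.2 | 20 11.3 | 24 16.3 | 28 13.8 | 32 13.4 | 36 14.4 | 40 15.3 | 44 12.9 | 48 13.7 | 52 1.6 | 56 5.4 | 60 7.8 | 64 7.8 | 68 8.9 | 72 8.5 | 76 9.2 | 
-24: -80 11.8 | -76 12.1 | -72 11.1 | -68 11.4 | -64 11.0 | -60 15.8 | -56 13.1 | -52 9.9 | -48 9.7 | -44 9.7 | -40 9.6 | -36 11.0 | -32 11.3 | -28 11.7 | -24 10.6 | -20 42.6 | -16 43.5 | -12 43.1 | -8 33.4 | -4 12.7 | 0 12.3 | 4 11.8 | 8 13.4 |
[... 746 characters left out ...]
.2 | -8 10.0 | -4 9.6 | 0 11.6 | 4 12.2 | 8 10.3 | 12 12.7 | 16 11.2 | 20 13.3 | 24 12.9 | 28 13.0 | 32 11.2 | 36 12.1 | 40 13.4 | 44 10.0 | 48 11.7 | 52 1.2 | 56 6.4 | 60 10.2 | 64 8.4 | 68 8.2 | 72 6.0 | 76 7.4 | 
-24: -80 9.8 | -76 10.2 | -72 9.9 | -68 10.7 | -64 10.6 | -60 15.5 | -56 13.1 | -52 9.0 | -48 8.7 | -44 8.8 | -40 10.5 | -36 9.5 | -32 10.4 | -28 9.8 | -24 10.3 | -20 30.6 | -16 39.8 | -12 41.4 | -8 36.0 | -4 11.7 | 0 12.4 | 4 11.6 | 8 11.1 | 12 11.4 | 16 12.2 | 20 13.3 | 24 13.0 | 28 12.7 | 32 13.3 | 36 13.7 | 40 12.6 | 44 12.8 | 48 13.3 | 52 18.0 | 56 17.3 | 60 17.9 | 64 16.4 | 68 17.5 | 72 19.1 | 76 18.9 | <stdin>:5: RuntimeWarning: Mean of empty slice.
  ret = um.true_divide(
```

```bash
python3 - <<'E'
from h import *
a=np.radians(UY);M=np.array([[np.cos(a),np.sin(a)],[-np.sin(a),np.cos(a)]])
for n in("top0","scene0","top3","scene3"):
    c=load(n+".npz");P=pts(c);ok=(c["range_z"]>0)&(P[...,2]>-.01)&(P[...,2]<.15);q=P[ok];l=np.c_[(q[:,:2]-U)@M.T*1000,q[:,2]*1000-69.5]
    k=(abs(l[:,1])<36)
    print(n,end=": ")
    for x in list(np.arange(-92,-44,2))+list(np.arange(44,94,3)):
        m=k&(abs(l[:,0]-x)<1.5)
        if m.sum()>1: print(int(x),np.percentile(l[m,2],[20,80]).round(0).astype(int).tolist(),end=" ")
    print()
E
```

```text
top0: -92 [-71, -68] -90 [-71, -68] -88 [-70, -66] -86 [-71, -67] -84 [-70, 11] -82 [8, 13] -80 [9, 13] -78 [9, 13] -76 [9, 14] -74 [10, 14] -72 [10, 13] -70 [9, 13] -68 [9, 14] -66 [9, 14] -64 [10, 14] -62 [9, 12] -60 [-66, -61] -58 [-66, -62] -56 [-65, -63] -54 [-67, -63] -52 [-68, -63] -50 [-67, -62] -48 [-66, -61] -46 [-67, -61] 44 [-20, 1] 47 [-3, 4] 50 [0, 16] 53 [1, 22] 56 [6, 20] 59 [9, 21] 62 [7, 19] 65 [8, 19] 68 [9, 19] 71 [8, 21] 74 [7, 22] 77 [8, 22] 80 [8, 12] 83 [8, 11] 89 [-35, -31] 92 [-69, -33] 
scene0: -92 [-74, -70] -90 [-71, -70] -88 [-72, -69] -86 [-72, -68] -84 [-70, -22] -82 [-55, -2] -80 [7, 11] -78 [9, 11] -76 [9, 12] -74 [10, 12] -72 [10, 12] -70 [10, 13] -68 [9, 12] -66 [9, 12] -64 [9, 11] -62 [8, 10] -60 [7, 10] 44 [-15, 1] 47 [-4, 0] 50 [-1, 14] 53 [0, 20] 56 [2, 19] 59 [9, 19] 62 [8, 18] 65 [9, 18] 68 [7, 21] 71 [6, 20] 74 [9, 21] 77 [9, 21] 80 [7, 10] 83 [6, 8] 92 [-48, -32] 
top3: -92 [-71, -68] -90 [-72, -69] -88 [-72, -68] -86 [-72, -68] -84 [-70, 9] -82 [8, 13] -80 [10, 14] -78 [9, 14] -76 [9, 14] -74 [9, 13] -72 [8, 14] -70 [10, 14] -68 [10, 13] -66 [8, 13] -64 [9, 13] -62 [9, 17] -60 [15, 18] -58 [15, 19] -56 [8, 16] -54 [6, 12] -52 [7, 13] -50 [7, 13] -48 [7, 11] -46 [7, 12] 44 [12, 17] 47 [11, 17] 50 [3, 16] 53 [1, 20] 56 [3, 21] 59 [8, 18] 62 [9, 18] 65 [8, 18] 68 [8, 23] 71 [9, 22] 74 [8, 23] 77 [9, 20] 80 [8, 11] 83 [6, 11] 89 [-36, -31] 92 [-69, -34] 
scene3: -92 [-72, -69] -90 [-73, -69] -88 [-73, -70] -86 [-74, -68] -84 [-71, -24] -82 [-56, -2] -80 [8, 12] -78 [9, 12] -76 [9, 12] -74 [9, 11] -72 [9, 11] -70 [9, 12] -68 [9, 12] -66 [9, 12] -64 [9, 12] -62 [9, 15] -60 [10, 17] -58 [15, 18] -56 [14, 16] -54 [8, 11] -52 [7, 11] -50 [8, 10] -48 [7, 11] -46 [8, 11] 44 [12, 14] 47 [12, 15] 50 [11, 17] 53 [2, 20] 56 [2, 20] 59 [9, 18] 62 [9, 17] 65 [8, 18] 68 [8, 20] 71 [7, 19] 74 [7, 21] 77 [9, 20] 80 [9, 10] 83 [5, 9] 92 [-71, -34]
```

The ledge edge and catch show that the bay's middle lies about 3.5 mm nearer the robot than the box's middle. With that corrected, the grip is at about x = -11 mm, the rib is against the ledge, and the catch end is still about 3–4 mm high. It needs a further gentle press on the mark.

```bash
cat >> h.py <<'E'
U=unitw(-.0035,0)
E
python3 - <<'E'
from tip import *
s=tip();R,C=tool(UY,0)
for up in(.08,.02): plan(s,seatw(.028,up)+C[:,2]*.022,R)
E
```

```text
t 21.05 tip [-167.   100.5  115.1] F [0.28 0.91 0.42] w 0.0005
trans [-101.3  194.6   34.9] rot [-0.01 -0.01  0.04] deg 0.2
trans [-101.3  194.7   94.9] rot [-0.01 -0.01  0.04] deg 0.2
```

jog_arm(
  rows=[
    {"claw":0.0,"translation":[-20,40,0],"delta_rot":[0,0,0]},
    {"claw":0.0,"translation":[-40,80,0],"delta_rot":[0,0,0]},
    {"claw":0.0,"translation":[-60,120,0],"delta_rot":[0,0,0]},
    {"claw":0.0,"translation":[-80,160,0],"delta_rot":[0,0,0]},
    {"claw":0.0,"translation":[-101,195,10],"delta_rot":[0,0,0]},
    {"claw":0.0,"translation":[-101,195,40],"delta_rot":[0,0,0]},
    {"claw":0.0,"translation":[-101,195,70],"delta_rot":[0,0,0]},
    {"claw":0.0,"translation":[-101,195,90],"delta_rot":[0,0,0]},
  ],
)

```text
time_s: 21.85
eef_pos: [0.5803, 0.1744, 0.1138]
ee_rot: [[0.185, 0.983, -0.003], [0.983, -0.185, -0.0], [-0.001, -0.003, -1.0]]
wrist_force: [-0.1, 0.1, 0.8]
grip_width: 0.0006
grip_force: 0.0
```

```bash
python3 -c "
from tip import *
s=tip();R,C=tool(UY,0);plan(s,seatw(.028,.012)+C[:,2]*.022,R)"
```

```text
t 21.85 tip [29.4 -2.9 22.3] F [-0.11  0.09  0.82] w 0.0006
trans [ 2.9 -1.4 10.3] rot [-0.03  0.01 -0.01] deg 0.2
```

jog_arm(
  rows=[
    {"claw":0.0,"translation":[1,-0.5,1.5],"delta_rot":[0,0,0]},
    {"claw":0.0,"translation":[2,-1,3],"delta_rot":[0,0,0]},
    {"claw":0.0,"translation":[2,-1,4.5],"delta_rot":[0,0,0]},
    {"claw":0.0,"translation":[2,-1,5.5],"delta_rot":[0,0,0]},
    {"claw":0.0,"translation":[2,-1,6],"delta_rot":[0,0,0]},
    {"claw":0.0,"translation":[2,-1,6.5],"delta_rot":[0,0,0]},
    {"claw":0.0,"translation":[2,-1,7],"delta_rot":[0,0,0]},
    {"claw":0.0,"translation":[2,-1,7],"delta_rot":[0,0,0]},
  ],
)

```text
time_s: 22.65
eef_pos: [0.5791, 0.179, 0.1091]
ee_rot: [[0.182, 0.983, -0.001], [0.983, -0.182, 0.001], [0.0, -0.001, -1.0]]
wrist_force: [-0.3, 0.3, 0.5]
grip_width: 0.0002
grip_force: 0.0
```

```bash
python3 -c "
from tip import *
tip()"
```

```text
t 22.65 tip [27.5  1.4 17.6] F [-0.36  0.25  0.51] w 0.0002
```

Nothing felt yet, so I'll carry on gently.

jog_arm(
  rows=[
    {"claw":0.0,"translation":[0,0,0.8],"delta_rot":[0,0,0]},
    {"claw":0.0,"translation":[0,0,1.6],"delta_rot":[0,0,0]},
    {"claw":0.0,"translation":[0,0,2.4],"delta_rot":[0,0,0]},
    {"claw":0.0,"translation":[0,0,3.0],"delta_rot":[0,0,0]},
    {"claw":0.0,"translation":[0,0,3.5],"delta_rot":[0,0,0]},
    {"claw":0.0,"translation":[0,0,4.0],"delta_rot":[0,0,0]},
    {"claw":0.0,"translation":[0,0,4.0],"delta_rot":[0,0,0]},
    {"claw":0.0,"translation":[0,0,4.0],"delta_rot":[0,0,0]},
  ],
)

```text
time_s: 23.45
eef_pos: [0.5792, 0.1789, 0.105]
ee_rot: [[0.182, 0.983, -0.001], [0.983, -0.182, 0.001], [0.0, -0.001, -1.0]]
wrist_force: [0.1, -0.3, 0.1]
grip_width: 0.0003
grip_force: 0.0
```

```bash
python3 -c "
from tip import *
tip()"
```

```text
t 23.45 tip [27.5  1.4 13.5] F [ 0.13 -0.3   0.12] w 0.0003
```

Next 2 mm.

jog_arm(
  rows=[
    {"claw":0.0,"translation":[0,0,0.4],"delta_rot":[0,0,0]},
    {"claw":0.0,"translation":[0,0,0.8],"delta_rot":[0,0,0]},
    {"claw":0.0,"translation":[0,0,1.2],"delta_rot":[0,0,0]},
    {"claw":0.0,"translation":[0,0,1.6],"delta_rot":[0,0,0]},
    {"claw":0.0,"translation":[0,0,2.0],"delta_rot":[0,0,0]},
    {"claw":0.0,"translation":[0,0,2.0],"delta_rot":[0,0,0]},
    {"claw":0.0,"translation":[0,0,2.0],"delta_rot":[0,0,0]},
    {"claw":0.0,"translation":[0,0,2.0],"delta_rot":[0,0,0]},
  ],
)

```text
time_s: 24.25
eef_pos: [0.5792, 0.1789, 0.103]
ee_rot: [[0.182, 0.983, -0.001], [0.983, -0.182, 0.001], [0.0, -0.001, -1.0]]
wrist_force: [0.1, 0.0, -0.3]
grip_width: 0.0006
grip_force: 0.0
```

```bash
python3 -c "
from tip import *
tip()"
```

```text
t 24.25 tip [27.5  1.4 11.5] F [ 0.12  0.07 -0.29] w 0.0006
```

jog_arm(
  rows=[
    {"claw":0.0,"translation":[0,0,0.3],"delta_rot":[0,0,0]},
    {"claw":0.0,"translation":[0,0,0.6],"delta_rot":[0,0,0]},
    {"claw":0.0,"translation":[0,0,0.9],"delta_rot":[0,0,0]},
    {"claw":0.0,"translation":[0,0,1.2],"delta_rot":[0,0,0]},
    {"claw":0.0,"translation":[0,0,1.5],"delta_rot":[0,0,0]},
    {"claw":0.0,"translation":[0,0,1.5],"delta_rot":[0,0,0]},
    {"claw":0.0,"translation":[0,0,1.5],"delta_rot":[0,0,0]},
    {"claw":0.0,"translation":[0,0,1.5],"delta_rot":[0,0,0]},
  ],
)

```text
time_s: 25.05
eef_pos: [0.5792, 0.179, 0.1022]
ee_rot: [[0.182, 0.983, -0.001], [0.983, -0.182, 0.001], [0.0, -0.001, -1.0]]
wrist_force: [-2.8, -0.3, 7.9]
grip_width: 0.0001
grip_force: 3.7
```

```bash
python3 -c "
from tip import *
tip()
import meas"
```

```text
t 25.05 tip [27.5  1.4 10.7] F [-2.73 -0.79  7.9 ] w 0.0001
t 25.05 tongue [-31.5   1.3  -2.8] grip [27.5  1.4 21.2] tilt 0.07 F unit [-2.73 -0.79  7.9 ] M [-0.32  0.54  0.05] w 0.0001
top 115 tilt [-1.4  -1.07] z0 11.06 end underside z -0.3 bar 7 [[-17.4, 8.2, 36.1], [-16.5, 15.5, 42.6], [-15.4, 20.4, 43.7]]
scene 329 tilt [-0.07  0.11] z0 9.96 end underside z -0.1 bar 147 [[-17.1, -19.2, 28.7], [-8.1, 10.1, 39.1], [32.7, 23.9, 43.4]]
```

jog_arm(
  rows=[
    {"claw":0.0,"translation":[0,0,0.2],"delta_rot":[0,0,0]},
    {"claw":0.0,"translation":[0,0,0.4],"delta_rot":[0,0,0]},
    {"claw":0.0,"translation":[0,0,0.6],"delta_rot":[0,0,0]},
    {"claw":0.0,"translation":[0,0,0.6],"delta_rot":[0,0,0]},
    {"claw":0.0,"translation":[0,0,0.6],"delta_rot":[0,0,0]},
    {"claw":0.0,"translation":[0,0,0.6],"delta_rot":[0,0,0]},
    {"claw":0.0,"translation":[0,0,0.6],"delta_rot":[0,0,0]},
    {"claw":0.0,"translation":[0,0,0.6],"delta_rot":[0,0,0]},
  ],
)

```text
time_s: 25.95
eef_pos: [0.5792, 0.179, 0.1021]
ee_rot: [[0.182, 0.983, -0.001], [0.983, -0.182, 0.001], [0.0, -0.001, -1.0]]
wrist_force: [-4.4, -1.2, 14.0]
grip_width: 0.0006
grip_force: 6.6
```

```bash
python3 -c "
from tip import *
tip()"
```

```text
t 25.95 tip [27.5  1.4 10.6] F [-4.15 -2.02 13.97] w 0.0006
```

It is now rigid (14 N, moved only 0.1 mm), so it is on the rims. I'll retreat and look.

jog_arm(
  rows=[
    {"claw":0.0,"translation":[0,0,-5],"delta_rot":[0,0,0]},
    {"claw":0.0,"translation":[0,0,-40],"delta_rot":[0,0,0]},
    {"claw":0.0,"translation":[0,0,-80],"delta_rot":[0,0,0]},
    {"claw":0.0,"translation":[20,-40,-100],"delta_rot":[0,0,0]},
    {"claw":0.0,"translation":[40,-80,-100],"delta_rot":[0,0,0]},
    {"claw":0.0,"translation":[60,-120,-100],"delta_rot":[0,0,0]},
    {"claw":0.0,"translation":[80,-160,-100],"delta_rot":[0,0,0]},
    {"claw":0.0,"translation":[100,-200,-100],"delta_rot":[0,0,0]},
  ],
)

```text
time_s: 26.75
eef_pos: [0.3994, 0.3144, 0.2014]
ee_rot: [[0.183, 0.983, -0.001], [0.983, -0.183, 0.001], [0.001, -0.001, -1.0]]
wrist_force: [0.5, 1.0, -0.7]
grip_width: 0.0006
grip_force: 0.0
```

```bash
python3 - <<'E'
import meas
from h import *
from station import env
e=[]
for n in("top","scene"):
    c=env.capture(n);u=proj(c,seatw(0,0))[0];x0,y0=(u-[40,45]).astype(int)
    e.append(cv2.resize(c["img"][y0:y0+80,x0:x0+80],(400,400),interpolation=cv2.INTER_CUBIC))
    if n=="top": 
        P=pts(c)
        for nm,(u_,v_) in dict(jar=(153,241),shaker=(283,187),mug=(474,268)).items(): print(nm,P[v_,u_].round(3))
    P=pts(c);a=np.radians(UY);M=np.array([[np.cos(a),np.sin(a)],[-np.sin(a),np.cos(a)]])
    q=P[(c["range_z"]>0)&(P[...,2]>.05)&(P[...,2]<.15)];l=np.c_[(q[:,:2]-U)@M.T*1000,q[:,2]*1000-69.5]
    for nm,m in(("nose",abs(l[:,1])<12),("side",(abs(l[:,1])>20)&(abs(l[:,1])<38))):
        print(n,nm,[(int(x),int(np.median(l[m&(abs(l[:,0]-x)<1.6),2]).round())) for x in range(40,84,3) if (m&(abs(l[:,0]-x)<1.6)).sum()>1])
cv2.imwrite("pics/p4.png",np.hstack(e)[:,:,::-1])
E
```

```text
t 26.75 tongue [-233.1  101.5   96.5] grip [-174.1  101.5  120.4] tilt 0.07 F unit [ 0.27  1.05 -0.71] M [-0.03  0.06  0.04] w 0.0006
top 605 tilt [-0.01 -0.28] z0 10.9 end underside z 0.9 bar 102 [[-17.5, -23.4, 32.1], [-11.0, -1.6, 41.4], [-4.3, 19.6, 44.6]]
scene 458 tilt [0.08 0.12] z0 9.83 end underside z -0.1 bar 102 [[-17.0, -20.0, 29.6], [-11.3, 8.2, 39.3], [-3.3, 24.1, 42.8]]
jar [0.586 0.384 0.105]
shaker [0.72  0.061 0.085]
mug [ 0.509 -0.436  0.007]
top nose [(40, 10), (43, 9), (46, 9), (49, 10), (52, 14), (55, 19), (58, 23), (61, 19), (64, 18), (67, 18), (70, 19), (73, 21), (76, 22), (79, 21), (82, 15)]
top side [(40, 11), (43, 11), (46, 10), (49, 10), (52, 7), (55, 1), (58, 2), (61, 9), (64, 9), (67, 8), (70, 10), (73, 10), (76, 10), (79, 9), (82, 10)]
scene nose [(40, 11), (43, 10), (46, 9), (49, 11), (52, 12), (55, 17), (58, 20), (61, 17), (64, 17), (67, 18), (70, 17), (73, 18), (76, 19), (79, 22), (82, 20)]
scene side [(40, 8), (43, 9), (46, 9), (49, 9), (52, 9), (55, 1), (58, 2), (61, 8), (64, 9), (67, 8), (70, 9), (73, 9), (76, 9), (79, 10), (82, 9)]
```

View pics/p4.png

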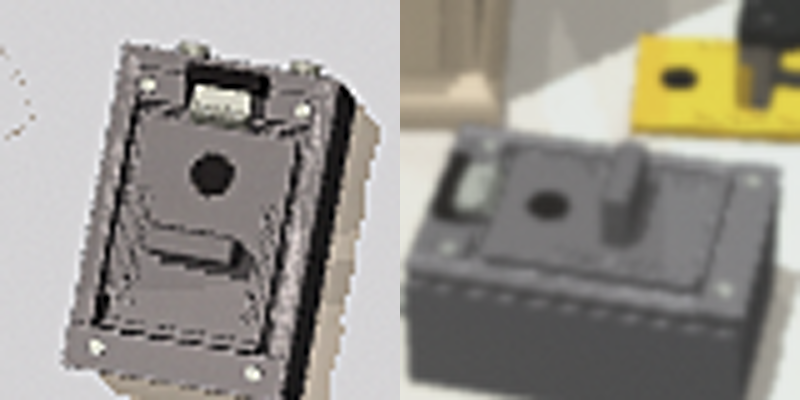

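The cover lies level after release: its mark is at top crop (212,175) and its bar at (190,250), with the edge under the light nose at (222,105). As a last check, I'll compare the nose's place with its rest place in the first picture.

```bash
python3 - <<'E'
from h import *
from station import env
for n in("top","scene"):
    a=load(n+"0.npz");b=load(n+"3.npz");c=env.capture(n)
    X=proj(a,seatw(.058,.018))[0].astype(int);x,y=X;s=np.s_[y-9:y+10,x-9:x+10]
    t=np.s_[y-5:y+6,x-5:x+6]
    for nm,d in(("0",a),("tilted",b),("now",c)):
        g=d["img"][s].astype(float);l=g.min(2);w=np.clip(l-125,0,None);vv,uu=np.mgrid[:19,:19];print(n,nm,"nose bright centroid",round((uu*w).sum()/w.sum(),2),round((vv*w).sum()/w.sum(),2),round(w.sum()))
E
```

```text
top 0 nose bright centroid 10.14 10.11 5419
top tilted nose bright centroid 9.63 7.12 4165
top now nose bright centroid 9.62 7.15 4329
scene 0 nose bright centroid 4.86 5.76 2150
scene tilted nose bright centroid 5.23 5.6 2736
scene now nose bright centroid 5.28 5.73 2780
```

```bash
python3 - <<'E'
from h import *
from station import env
xs=np.arange(46,84,1.0)
for n in("top","scene"):
    D=dict(rest=load(n+"0.npz"),tilted=load(n+"3.npz"),now=env.capture(n))
    for nm,d in D.items():
        g=cv2.cvtColor(d["img"],cv2.COLOR_RGB2GRAY).astype(np.float32);pr=[]
        for y in np.linspace(-9,9,13):
            p=proj(d,[seatw(x/1e3,.018,y/1e3) for x in xs]).astype(np.float32);pr.append(cv2.remap(g,p[:,:1],p[:,1:],cv2.INTER_LINEAR)[:,0])
        pr=np.mean(pr,0);print(n,nm,pr[::2].round().astype(int).tolist())
        k=np.argmax(pr);up=np.where(pr[k:]<100)[0];
        print("   far edge x",np.interp(-100,-pr[k:k+up[0]+1],xs[k:k+up[0]+1]).round(2) if len(up) else None)
E
```

```text
top rest [103, 87, 66, 83, 89, 115, 153, 158, 190, 203, 203, 206, 145, 30, 22, 27, 24, 31, 96]
   far edge x 70.69
top tilted [130, 134, 123, 87, 90, 102, 145, 160, 189, 208, 210, 213, 149, 30, 23, 29, 26, 32, 100]
   far edge x 70.72
top now [130, 134, 121, 85, 89, 120, 159, 164, 196, 209, 209, 212, 150, 31, 24, 29, 26, 31, 100]
   far edge x 70.73
scene rest [103, 103, 102, 106, 111, 121, 138, 152, 160, 165, 168, 163, 143, 106, 69, 50, 49, 71, 118]
   far edge x 72.29
scene tilted [121, 119, 115, 114, 119, 127, 142, 158, 167, 172, 175, 171, 150, 111, 73, 52, 51, 75, 124]
   far edge x 72.53
scene now [121, 117, 111, 111, 116, 128, 145, 159, 167, 173, 176, 171, 150, 110, 73, 53, 52, 75, 124]
   far edge x 72.52
```

```bash
python3 -c "
from station import env
print(env.hand_in())"
```

```text
the job is handed in; nothing more can be done
None
```

I handed the job in at about 27 s with the cover hooked under the ledge, pressed down onto the rims, lying level, and the catch nose back at its rest position. The highest force I read was 17 N, sampled only at the end of each move. The jar, shaker and mug did not move; hand-in returned no verdict.

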